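# Seat the keyed rotor on the centrifuge drive and shut the lid

## Task

Fit the aluminium tube rotor into the open benchtop centrifuge: set it down gently over the drive shaft, turn it by its knob under light pressure until it drops over the drive key at its foot and sits fully home, let go of it, then swing the lid completely shut. Never press or drop the rotor hard on the drive, and leave everything else on the bench where it is.

Things in the scene. Friction and masses are not known exactly. Their poses are not given: they have to be found in the camera images.
- rotor: Loose silver aluminium centrifuge rotor, 116 mm diameter, 0.3 to 0.5 kg, flat top 36 mm up (rim 38 mm) with 12 small dark tube holes, black knob in the middle. It starts upright on the bench. Origin: centre of its flat underside, z up.
- rotor_knob (a point): On the rotor's axis, 56 mm above its origin: middle of the graspable part of the black ribbed knob, an upright cylinder of 30 mm diameter that is graspable from 42 to 70 mm above the rotor's underside (70 mm = its top).
- rotor_bore (a point): Mouth of the rotor's bore, at its origin. The bore (19 mm diameter, 32 mm deep, blind) lies on the axis. Four notches cross its mouth along the rotor's own +x, -x, +y and -y: each 11.5 mm wide, 9 mm deep, reaching 32 mm from the axis.
- centrifuge: Fixed white benchtop centrifuge. Origin: on the bench below the drive axis; x points from its sloped control panel (front, x = -135 mm) to its hinge side (x = +113 mm); 220 mm wide along y; deck 125 mm up, the nose ahead of x = -92 mm slopes lower. In the deck: an open round chamber, 150 mm diameter, around the drive axis, floor 40 mm above the bench. The open lid stands at the +x side.
- drive_seat (a point): On the drive axis, on top of the dark steel seat disc (64 mm diameter) in the chamber, 55 mm above the bench; axes as centrifuge. The rotor's origin lies here when it is fully home. More than 25 N between rotor and centrifuge spoils the drive bearing.
- shaft_tip (a point): Tip of the steel drive shaft, on the drive axis 29 mm above drive_seat. Shaft diameter 16 mm for the lower 21 mm, then tapering to 7 mm at the tip. The shaft can turn, stiffly (0.12 N m): pressed harder than about 8 N, the rotor may take shaft and key round with it instead of finding its notch; ease off then.
- drive_key (a point): Middle of the drive key, a flat-topped brass bar across the foot of the shaft, lying on the seat disc: 60 mm long, 8.5 mm wide, 7 mm high; this point is 3.5 mm above drive_seat. Its direction is not known (axes as centrifuge). A rotor not keyed rests on it 7 mm too high and its knob blocks the lid; a turn of less than 90 degrees either way lets it drop (within 3 degrees of exact).
- lid (a joint): Angle of the centrifuge lid, rad: 0 shut, about 1.8 standing open and leaning slightly back. A stiff hinge (0.4 N m) holds it at any angle; it is shut by pushing on its outer side (the side away from the chamber) near the edge, with about 5 N. It weighs 0.3 kg and has no latch.
- lid_hinge (a point): Middle of the lid's hinge axis, 125 mm above the bench and 108 mm from the drive axis towards the centrifuge's +x; the hinge axis runs along the centrifuge's y. Its own axes turn with the lid: its -x points along the lid to the free edge and its +z out of the lid's outer side.
- lid_edge (a point): Middle of the lid's free edge, on its outer side: 196 mm from the hinge along the lid's -x and 18 mm along its +z. The lid is a slab 216 mm wide and 16 mm thick, its inner side 2 mm and its outer side 18 mm from the hinge plane.
- strip_rotor: Bystander: loose small blue plastic rotor, 92 mm diameter, 38 mm high; origin under its centre. Not the one wanted.
- tube_rack: Bystander: loose orange rack with small tubes, 75 x 150 x 39 mm; origin under its centre.
- specimen_jar: Bystander: amber jar with black lid, 64 mm diameter, 85 mm high; origin under its centre.
- wash_bottle: Bystander: white bottle with red spout, 60 mm diameter, 160 mm high; origin under its centre.
- caliper: Bystander: steel caliper with black display, 170 x 60 x 13 mm, lying flat.
- petri_dish: Bystander: pale round dish, 90 mm diameter, 13 mm high (18 mm with the vertebrae on it).
- marker: Bystander: white marker pen with blue cap, 122 mm long, 14 mm thick, lying.
Mind the look-alikes: they are no part of the job. There is more than one size of the rotor; the job needs the middle-sized.

How it is judged:
By the outcome, as a careful person would: the job done as asked, in the order asked, and still so for the second after the job is handed in, with the robot touching nothing.
It also fails if it takes over 72 s, if anything falls off the work surface, if the arm or the gripper's body presses on something with over 40 N, if the wrist force passes 120 N, or if a joint passes its speed limit or range.

## Robot

A 6-joint arm with a two-finger parallel gripper is mounted at the origin on the work surface. World frame = base frame: x ahead of the robot, y to its left, z up, the work surface at z = 0. Lengths are in m, angles in rad, forces in N, time in s.
With the tool pointing down it reaches from about 0.425 to 0.95 m from the base axis. Payload 3.5 kg.
Tool frame: the origin (TCP) lies midway between the tips of the shut fingers; the grasp point (between the pads) lies 19 mm behind it; x points along the fingers, y is the direction in which the jaws open and shut, and the axes are right-handed (so a half turn about x gives the same grasp; the last joint's range is limited). The gripper opens to 85 mm and grips with 20 to 120 N. Pads are 22 mm wide; open, the fingers measure 114 mm over their backs; the gripper's body (76 mm by 85 mm) begins 54 mm behind the grasp point. The pads swing forward as they close: fully open they stand 13 mm farther back than shut.
Start: joints at [-1.324, 0.286, 1.577, -0, 1.279, -0.15], TCP at [0.261, -0.623, 0.199] pointing down, gripper open.
Joint ranges: [-2.77, 2.77], [-0.9, 2.22], [0.21, 2.48], [-1.53, 4.67], [0.24, 2.81], [-2.84, 2.84]. Speed limits (rad/s): [2.79, 2.79, 3.14, 3.14, 3.14, 3.14].

## Interface

Orientations are given as a unit quaternion [x, y, z, w].
In Python, from plant import ctrl, vision gives the robot as it stands. The module is installed in compiled form; this text tells all that it offers.
- The arm moves only by the tool play_rows, never from a script. Its arguments are lists of equal length, an entry for each row: "claw": the closure in counts, from 0 (fully open) to 255 (shut); "travel": the shift along the tool's x, y, z in m, a list of three; "dr": the turn, a rotation vector about the tool's x, y, z in rad, a list of three. In form: {"claw": [claw, ...], "travel": [[tx, ty, tz], ...], "dr": [[wx, wy, wz], ...]}. A call has 1 to 20 rows; each row is the pose to reach, as a shift and turn from the pose measured when the call began, along the tool's axes at that moment; what a row does not reach only later rows make up. A row lasts 1/10 s, in which the tool goes at most 50 mm and 8.59 degrees, less where a joint would pass 70% of its speed; a pose out of reach is approached as far as the arm can. A call with a gripper value outside its range is refused whole. The fingers move at their own pace and stop on an object; "force" is the grip in N (left out, the last holds). Time passes only in rows, so rows that repeat a pose let the fingers close. It gives the time, the measured TCP pose, the force and the opening at its end, in the units of the state.
- ctrl.get_state(): the state, without advancing time (a new reading comes with each control period).
- vision.read_camera(name): name is "scene" or "top"; returns a dict with "img" (480x640x3 uint8, red, green, blue), "range_z" (480x640 float32, m along the optical axis (not along the pixel's ray), 0 where there is no reading), "K" (3x3 intrinsics, pixels), "distortion" ([k1, k2, p1, p2, k3] as OpenCV has them; the pictures are not rectified), "world_to_cam" (4x4, takes a point from world to camera coordinates). Camera axes: x right, y up, looking along -z (the intrinsics and any distortion apply to the point x, -y, -z); pixel columns grow to the right and rows downward; lengths in m; the calibration is good to about 2 mm. A picture is of the moment at which its call begins.
- ctrl.sign_off(): hands the job in, once; it reports no verdict.
The state is a dict: "time": time; "qpos": joint angles; "dq": joint speeds; "joint_efforts": joint torques, N m; "eef_pos": TCP position; "tcp_rot": TCP orientation; "contact_force": force on the tool from outside, world axes, zero at the start; "wrist_torque": the same for the moment, N m; "opening": opening from 0.0 (shut) to 1.0 (fully open).
Only numpy, scipy, OpenCV 4.12 (cv2) and the standard library are available. Lean on these libraries where they do the work, as an engineer would, in place of code of your own. Each camera call takes 0.05 s, during which the arm holds its last target.

## Working session

There is one attempt and no reset: what is moved stays moved. The work goes in short steps, Python scripts to look and compute and a tool call to move; the robot and the scene stay as the last step left them, time stands still between calls to the robot, and variables do not carry over. Pictures are saved under pics/ and viewed, and the job is handed in when it is done.

Besides the shell and the picture viewer there is one more tool, called as name(argument=value, ...) on one line, values as JSON. play_rows: Moves the arm, as the interface text tells. Its arguments: {"type":"object","properties":{"claw":{"type":"array","items":{"type":"number"}},"travel":{"type":"array","items":{"type":"array","items":{"type":"number"}}},"dr":{"type":"array","items":{"type":"array","items":{"type":"number"}}},"force":{"type":"number"}},"required":["claw","travel","dr"]}

```bash
ls; mkdir -p pics
cat > h.py <<'E'
import numpy as np, cv2
from plant import ctrl, vision
def shot(n,fn=None):
    d=vision.read_camera(n)
    if fn: cv2.imwrite('pics/'+fn,cv2.cvtColor(d['img'],cv2.COLOR_RGB2BGR))
    return d
def ray(d,uv):
    uv=np.asarray(uv,float).reshape(-1,1,2)
    n=cv2.undistortPoints(uv,np.array(d['K']),np.array(d['distortion'])).reshape(-1,2)
    T=np.linalg.inv(d['world_to_cam'])
    v=np.c_[n[:,0],-n[:,1],-np.ones(len(n))]
    return T[:3,3],v@T[:3,:3].T
def onplane(d,uv,z):
    o,v=ray(d,uv); return o+v*((z-o[2])/v[:,2])[:,None]
def deproj(d,uv):
    uv=np.asarray(uv,float).reshape(-1,2); o,v=ray(d,uv)
    r=d['range_z'][uv[:,1].round().astype(int),uv[:,0].round().astype(int)]
    return o+v*r[:,None]
def proj(d,P):
    P=np.asarray(P,float).reshape(-1,3); c=P@d['world_to_cam'][:3,:3].T+d['world_to_cam'][:3,3]
    c=c*[1,-1,-1]
    return cv2.projectPoints(c,np.zeros(3),np.zeros(3),np.array(d['K']),np.array(d['distortion']))[0].reshape(-1,2)
def cloud(d):
    v,u=np.mgrid[:480,:640]; return deproj(d,np.c_[u.ravel(),v.ravel()]).reshape(480,640,3)
E
python3 - <<'E'
from h import *
for n in('scene','top'):
    d=shot(n,n+'0.png'); print(n,d['K'],d['distortion'],np.linalg.inv(d['world_to_cam']).round(3))
s=ctrl.get_state(); print(s)
E
```

```text
pics
scene [[527.99088444   0.         315.10671319]
 [  0.         527.99088444 244.64122644]
 [  0.           0.           1.        ]] [-0.15105562  0.          0.          0.          0.        ] [[ 0.288 -0.633  0.719  1.324]
 [ 0.958  0.187 -0.219 -0.414]
 [ 0.004  0.752  0.66   0.919]
 [ 0.     0.     0.     1.   ]]
top [[623.61304991   0.         319.22483997]
 [  0.         623.61304991 246.17444519]
 [  0.           0.           1.        ]] [-0.02786358  0.          0.          0.          0.        ] [[-1.200e-02  9.980e-01 -6.800e-02  3.660e-01]
 [-1.000e+00 -1.200e-02  2.000e-03 -1.620e-01]
 [ 1.000e-03  6.800e-02  9.980e-01  1.519e+00]
 [ 0.000e+00  0.000e+00  0.000e+00  1.000e+00]]
{'time': 0.1, 'qpos': array([-1.32400943e+00,  2.87135787e-01,  1.57804136e+00,  7.70056142e-06,
        1.27861613e+00, -1.49958363e-01]), 'dq': array([-1.90257083e-04, -9.17373487e-04, -4.08800075e-03, -4.08039621e-05,
        7.69169105e-04,  8.14044523e-05]), 'joint_efforts': array([ 5.68595406e-04, -4.07299769e+01, -2.93699348e+01, -1.34011707e-04,
        3.45781511e-03, -1.42725234e-06]), 'eef_pos': array([ 0.2607217 , -0.6218867 ,  0.19804061]), 'tcp_rot': array([-0.6932041 , -0.14012885,  0.6932742 , -0.13857435]), 'contact_force': array([-0.23149914, -0.56160202,  0.58728269]), 'wrist_torque': array([ 0.03794916,  0.0342973 , -0.03760949]), 'opening': 1.0003938142807736}
```

View pics/scene0.png

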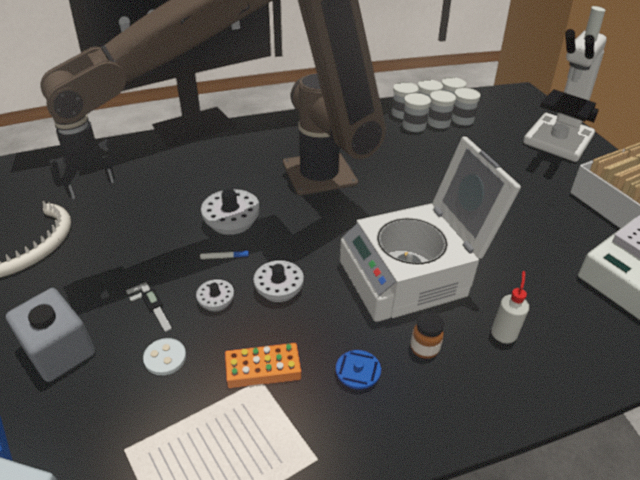

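View pics/top0.png

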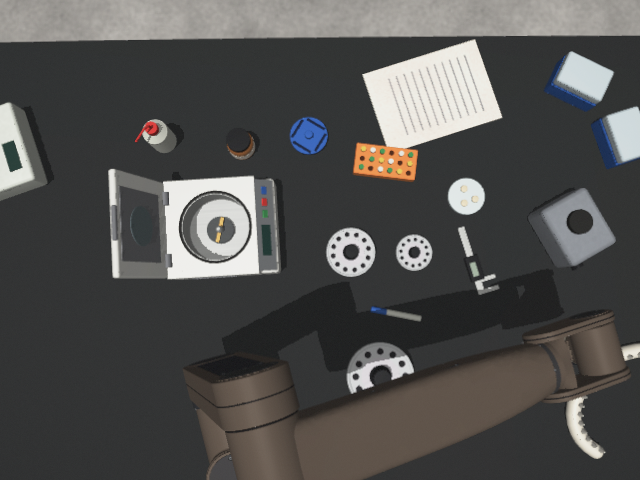

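The middle-sized silver rotor is the one at top-view (351,252). It looks about 119 mm wide, and the others at about (414,253) and (380,370) are smaller and larger. The centrifuge chamber is at (216,228) with the brass key visible. Next I measure these.

Run:
```python
from h import *
d=shot('top'); s=shot('scene'); np.save('/tmp/x.npy',0)
im=d['img']; 
cv2.imwrite('pics/c1.png',cv2.cvtColor(np.hstack([cv2.resize(im[170:290,150:290],None,fx=4,fy=4,interpolation=cv2.INTER_CUBIC)]),cv2.COLOR_RGB2BGR))
si=s['img']; cv2.imwrite('pics/c2.png',cv2.cvtColor(cv2.resize(si[180:310,220:480],None,fx=3,fy=3,interpolation=cv2.INTER_CUBIC),cv2.COLOR_RGB2BGR))
C=cloud(d); 
# heights
for u,v in [(351,252),(351,236),(300,300),(216,228),(180,190),(245,190),(240,215),(139,222),(195,228)]: print(u,v,C[v,u].round(4))
# rotor blob
bright=(im.min(2)>110).astype(np.uint8)
for nm,(u0,u1,v0,v1) in {'mid':(322,380,222,282),'small':(394,436,230,275)}.items():
    m=np.zeros_like(bright); m[v0:v1,u0:u1]=bright[v0:v1,u0:u1]
    c=max(cv2.findContours(m,cv2.RETR_EXTERNAL,cv2.CHAIN_APPROX_NONE)[0],key=cv2.contourArea)
    P=onplane(d,c.reshape(-1,2),.036)[:,:2].astype(np.float32)
    (x,y),r=cv2.minEnclosingCircle(P); e=cv2.fitEllipse(P); print(nm,x,y,r*2,e)
    k=(im.max(2)<60)&(np.hypot(C[...,0]-x,C[...,1]-y)<.022)
    vv,uu=np.nonzero(k); print('knob px',uu.mean(),vv.mean(),len(uu),onplane(d,[[uu.mean(),vv.mean()]],.07), 'z range',C[vv,uu,2].min(),np.median(C[vv,uu,2]))
# same in scene via cloud
S=cloud(s)
k=(np.hypot(S[...,0]-.352,S[...,1]+.23)<.2)
```

```text
351 252 [ 0.4499 -0.2386  0.0714]
351 236 [ 0.4909 -0.2415  0.0275]
300 300 [ 0.3388 -0.1168  0.0007]
216 228 [0.509  0.0743 0.0779]
180 190 [0.5916 0.148  0.1243]
245 190 [0.5898 0.0012 0.1239]
240 215 [0.5432 0.0231 0.0403]
139 222 [0.5075 0.2075 0.2383]
195 228 [0.5136 0.1311 0.0375]
mid 0.45272743701934814 -0.2387414574623108 0.11783642321825027 ((0.45252200961112976, -0.2385735958814621), (0.11495400965213776, 0.1157630980014801), 39.71738815307617)
knob px 350.4166666666667 251.60119047619048 168 [[ 0.45089637 -0.23732794  0.07      ]] z range 0.0310221037848164 0.06834466830582209
small 0.450203001499176 -0.38994157314300537 0.08768654614686966 ((0.44969338178634644, -0.389865905046463), (0.08465451747179031, 0.08529011905193329), 11.106595993041992)
knob px 413.6547619047619 251.96428571428572 84 [[ 0.44829395 -0.38463724  0.07      ]] z range 0.020670840404325208 0.048828100864849455
```

View pics/c1.png

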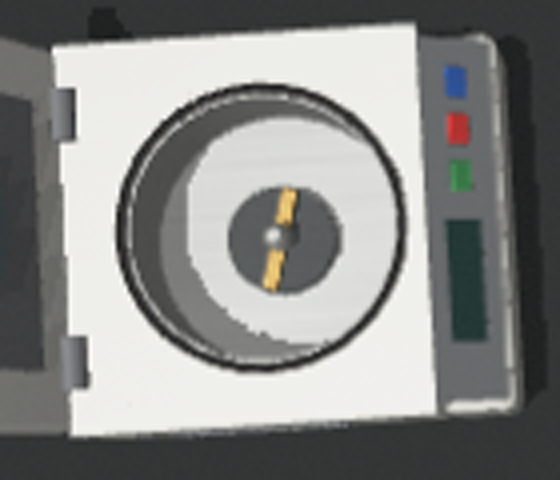

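View pics/c2.png

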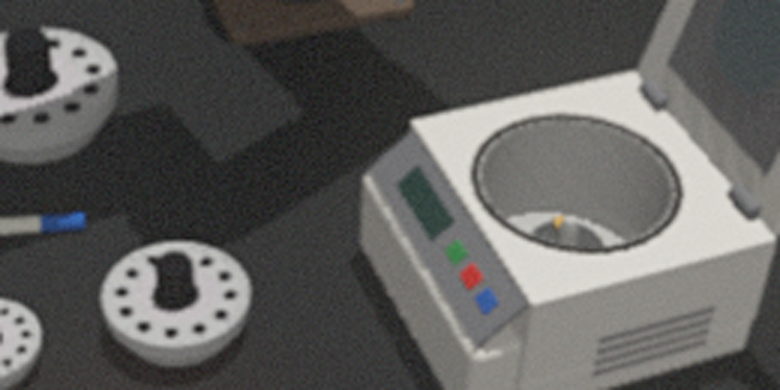

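The top crop shows the seat disc near (285,240) with the key running from (288,190) to (271,290). The scene crop shows the rim circle and a small nub on the rotor knob. Now I fit the axis, key direction and centrifuge yaw, using both views.

Run:
```python
from h import *
d=shot('top'); s=shot('scene')
im=d['img'].astype(int); C=cloud(d); S=cloud(s)
# chamber rim: deck white vs dark ring outer boundary
def rim(d,C,n):
    im=d['img']; g=im.min(2)
    deck=(abs(C[...,2]-.1245)<.006)&(C[...,0]>.35)&(C[...,0]<.68)&(C[...,1]>-.08)&(C[...,1]<.25)
    cs,h=cv2.findContours(((g>150)&deck).astype(np.uint8),cv2.RETR_CCOMP,cv2.CHAIN_APPROX_NONE)
    hole=max([c for c,hh in zip(cs,h[0]) if hh[3]>=0],key=cv2.contourArea)
    P=onplane(d,hole.reshape(-1,2),.125)[:,:2].astype(np.float32)
    print(n,'rim',cv2.fitEllipse(P))
    out=max(cs,key=cv2.contourArea); Q=onplane(d,out.reshape(-1,2),.125)[:,:2].astype(np.float32)
    r=cv2.minAreaRect(Q); print(n,'deck',r, cv2.boxPoints(r).round(4).tolist())
rim(d,C,'top'); rim(s,S,'scene')
# brass
def brass(d):
    im=d['img'].astype(int)
    return (im[...,0]-im[...,2]>50)
m=brass(d); m[:170]=0;m[280:]=0;m[:,:190]=0;m[:,245:]=0
vv,uu=np.nonzero(m); P=onplane(d,np.c_[uu,vv],.062)[:,:2]; c=P.mean(0); w,V=np.linalg.eigh(np.cov((P-c).T)); t=V[:,1]
pr=(P-c)@t; print('key',len(uu),c,'dir deg',np.degrees(np.arctan2(t[1],t[0])),'ext',np.ptp(pr),(pr.max()+pr.min())/2*t+c)
# seat
g=im.mean(2); yy,xx=np.mgrid[:480,:640]
near=(np.hypot(C[...,0]-.507,C[...,1]-.072)<.04)
mm=((g<130)&near|(m)).astype(np.uint8)
c=max(cv2.findContours(mm,cv2.RETR_EXTERNAL,cv2.CHAIN_APPROX_NONE)[0],key=cv2.contourArea)
print('seat',cv2.fitEllipse(onplane(d,c.reshape(-1,2),.055)[:,:2].astype(np.float32)),'z',np.median(C[...,2][mm>0]))
tip=np.array([[150+273/4-.4,170+236/4-.4]]); print('tip',onplane(d,tip,.084))
# rotor in scene: top surface ellipse & knob
si=s['img']; b=(si.min(2)>110).astype(np.uint8); mk=np.zeros_like(b); mk[255:305,248:310]=b[255:305,248:310]
k=(np.hypot(S[...,0]-.4515,S[...,1]+.238)<.075)&(S[...,2]>.05)
vv,uu=np.nonzero(k); print('scene knob cloud', len(uu),S[vv,uu].min(0),S[vv,uu].max(0))
k=(np.hypot(C[...,0]-.4515,C[...,1]+.238)<.075)&(C[...,2]>.06)
vv,uu=np.nonzero(k); print('top knob cloud', len(uu),C[vv,uu].min(0),C[vv,uu].max(0),C[vv,uu].mean(0))
k=(np.hypot(S[...,0]-.4515,S[...,1]+.238)<.075)&(abs(S[...,2]-.037)<.004)
vv,uu=np.nonzero(k); print('scene top surf',S[vv,uu].min(0),S[vv,uu].max(0))
# lid plane from top
k=(C[...,2]>.14)&(C[...,1]>.17)&(C[...,1]<.32)&(C[...,0]>.35)&(C[...,0]<.65)
vv,uu=np.nonzero(k);P=C[vv,uu]; print('lid',P.min(0),P.max(0)); 
k=(S[...,2]>.14)&(S[...,1]>.12)&(S[...,1]<.36)&(S[...,0]>.35)&(S[...,0]<.66)
Q=S[k]; print('lid s',np.percentile(Q,1,0),np.percentile(Q,99,0))
cv2.imwrite('pics/c3.png',cv2.cvtColor(cv2.resize(d['img'][215:290,315:390],None,fx=8,fy=8,interpolation=cv2.INTER_CUBIC),cv2.COLOR_RGB2BGR))
```

```text
top rim ((0.5082181692123413, 0.06909702718257904), (0.16589225828647614, 0.1669497936964035), 170.37664794921875)
top deck ((0.5066313743591309, 0.0787181705236435), (0.22052864730358124, 0.2051273137331009), 2.9701120853424072) [[0.3912000060081482, 0.1754000037908554], [0.4018000066280365, -0.029400000348687172], [0.6220999956130981, -0.017999999225139618], [0.6114000082015991, 0.18690000474452972]]
scene rim ((0.5046803951263428, 0.07008965313434601), (0.16593213379383087, 0.16892459988594055), 68.99241638183594)
scene deck ((0.5052814483642578, 0.07985042035579681), (0.22344116866588593, 0.2074609398841858), 2.7047922611236572) [[0.3887999951839447, 0.17820000648498535], [0.3986000120639801, -0.028999999165534973], [0.6218000054359436, -0.01850000023841858], [0.6119999885559082, 0.18870000541210175]]
key 71 [0.50784795 0.06874626] dir deg 168.40917880883143 ext 0.05994727126637023 [0.50748258 0.06882119]
seat ((0.5076104998588562, 0.06699207425117493), (0.060511037707328796, 0.06427415460348129), 2.7562296390533447) z 0.05537596494537811
tip [[0.50695775 0.06897337 0.084     ]]
scene knob cloud 172 [ 0.43457943 -0.25344481  0.05010464] [ 0.46891546 -0.22354811  0.07521219]
top knob cloud 135 [ 0.43616309 -0.25288038  0.06121126] [ 0.46662541 -0.22478995  0.07678791] [ 0.45198161 -0.23908868  0.06921825]
scene top surf [ 0.38964007 -0.29641742  0.03300352] [ 0.51117039 -0.18081014  0.04097525]
lid [0.39091027 0.17433499 0.14004087] [0.60868179 0.24970113 0.32157365]
lid s [0.39688788 0.1807546  0.14197903] [0.60745654 0.24082683 0.31522853]
```

View pics/c3.png

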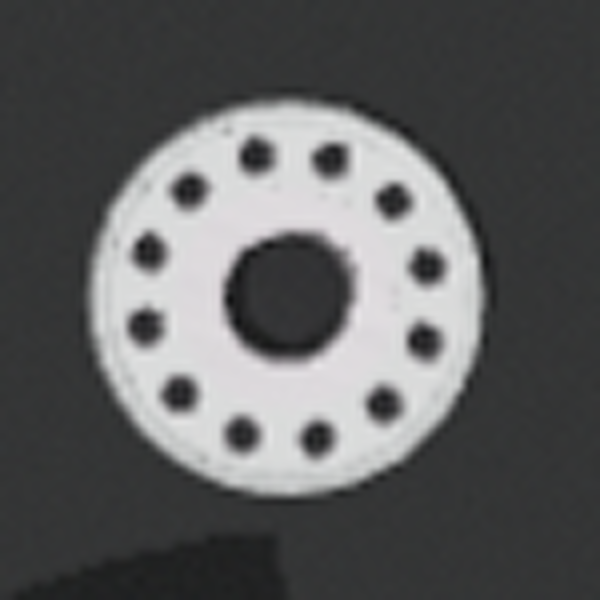

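```bash
cat >> h.py <<'E'
from scipy.spatial.transform import Rotation as R
def tool():
    s=ctrl.get_state(); M=R.from_quat(s['tcp_rot']).as_matrix(); return s,np.array(s['eef_pos']),M
def rel(P,yaw=None):
    """travel and dr to world TCP P, tool x straight down, jaw axis at yaw (deg) mod 180"""
    s,p,M=tool()
    y0=np.degrees(np.arctan2(M[1,1],M[0,1]))
    if yaw is None: yaw=y0
    yaw=y0+(yaw-y0+90)%180-90
    a=np.radians(yaw); x=np.array([0,0,-1.]); y=np.array([np.cos(a),np.sin(a),0]); N=np.c_[x,y,np.cross(x,y)]
    dr=R.from_matrix(M.T@N).as_rotvec()
    return dict(t=s['time'],pos=p.round(4),y0=round(y0,2),q=np.round(s['qpos'],3),travel=(M.T@(np.array(P)-p)).round(4),dr=dr.round(4),F=np.round(s['contact_force'],2),tq=np.round(s['wrist_torque'],3),op=round(s['opening'],3),tilt=M[:,0].round(4))
E
python3 - <<'E'
from h import *
for k,v in rel([.4518,-.2386,.15],None).items(): print(k,v)
E
```

```text
t 0.3
pos [ 0.2608 -0.6223  0.1988]
y0 -67.26
q [-1.324  0.287  1.577  0.     1.279 -0.15 ]
travel [ 0.0491 -0.28   -0.3244]
dr [-0.     -0.0001  0.0008]
F [ 0.53 -0.8  -0.13]
tq [-0.029 -0.042 -0.004]
op 0.998
tilt [-2.e-04  8.e-04 -1.e+00]
```

play_rows(claw=[0, 0, 0, 0, 0, 0, 0, 0, 0, 0, 0, 0, 0, 0, 0, 0], travel=[[0, -0.02, -0.025], [0, -0.05, -0.06], [0, -0.08, -0.09], [0, -0.11, -0.125], [0, -0.14, -0.16], [0, -0.17, -0.195], [0, -0.2, -0.23], [0, -0.23, -0.265], [0, -0.255, -0.295], [0, -0.27, -0.315], [0, -0.28, -0.3244], [0.01, -0.28, -0.3244], [0.03, -0.28, -0.3244], [0.05, -0.28, -0.3244], [0.05, -0.28, -0.3244], [0.05, -0.28, -0.3244]], dr=[[0, 0, 0], [0, 0, 0], [0, 0, 0], [0, 0, 0], [0, 0, 0], [0, 0, 0], [0, 0, 0], [0, 0, 0], [0, 0, 0], [0, 0, 0], [0, 0, 0], [0, 0, 0], [0, 0, 0], [0, 0, 0], [0, 0, 0], [0, 0, 0]])

```text
time: 1.9
eef_pos: [0.4511, -0.2394, 0.1485]
tcp_rot: [-0.693, -0.139, 0.694, -0.138]
contact_force: [0.1, -0.4, 0.8]
opening: 0.999
```

Run:
```python
from h import *
for k,v in rel([.4518,-.2386,.040],None).items(): print(k,v)
d=shot('scene'); cv2.imwrite('pics/c4.png',cv2.cvtColor(cv2.resize(d['img'][130:330,180:380],None,fx=3,fy=3),cv2.COLOR_RGB2BGR))
```

```text
t 1.9
pos [ 0.4511 -0.2394  0.1485]
y0 -67.35
q [-0.687 -0.029  2.021  0.     1.151  0.488]
travel [ 0.1085 -0.0003 -0.0011]
dr [0.     0.0008 0.0019]
F [ 0.07 -0.35  0.78]
tq [ 0.004  0.018 -0.017]
op 0.999
tilt [-0.0015  0.0015 -1.    ]
```

View pics/c4.png

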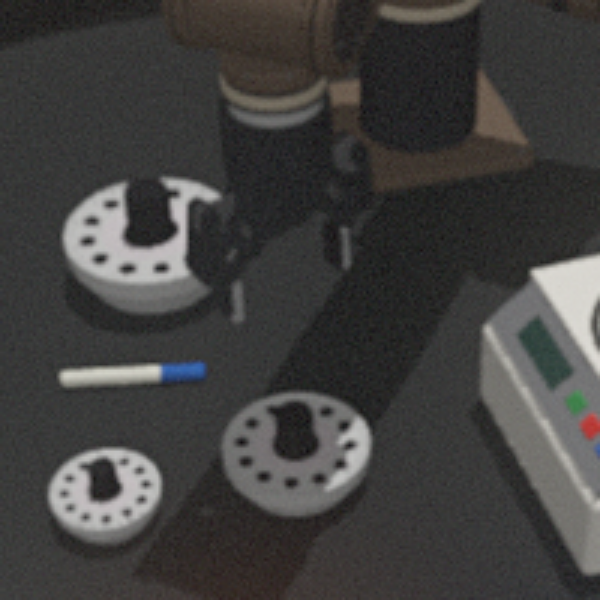

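play_rows(claw=[0, 0, 0, 0, 0, 0, 0, 90, 90, 90], travel=[[0.02, 0, -0.001], [0.05, 0, -0.001], [0.075, 0, -0.001], [0.095, 0, -0.001], [0.107, 0, -0.001], [0.112, 0, -0.001], [0.1125, 0, -0.001], [0.1125, 0, -0.001], [0.1125, 0, -0.001], [0.1125, 0, -0.001]], dr=[[0, 0, 0], [0, 0, 0.002], [0, 0, 0.002], [0, 0, 0.002], [0, 0, 0.002], [0, 0, 0.002], [0, 0, 0.002], [0, 0, 0.002], [0, 0, 0.002], [0, 0, 0.002]])

```text
time: 2.95
eef_pos: [0.4533, -0.2398, 0.038]
tcp_rot: [0.694, 0.138, -0.693, 0.14]
contact_force: [-0.2, -0.0, -0.4]
opening: 0.646
```

Run:
```python
from h import *
for k,v in rel([.4518,-.2386,.036],None).items(): print(k,v)
d=shot('scene'); cv2.imwrite('pics/c5.png',cv2.cvtColor(cv2.resize(d['img'][200:320,200:360],None,fx=5,fy=5),cv2.COLOR_RGB2BGR))
```

```text
t 2.95
pos [ 0.4533 -0.2398  0.038 ]
y0 -67.33
q [-6.840e-01  1.280e-01  2.087e+00 -1.000e-03  9.230e-01  4.910e-01]
travel [ 0.002  -0.0016  0.0009]
dr [ 0.     -0.0011 -0.0035]
F [-0.17 -0.   -0.39]
tq [-0.019  0.02  -0.022]
op 0.646
tilt [ 0.0024 -0.0028 -1.    ]
```

View pics/c5.png

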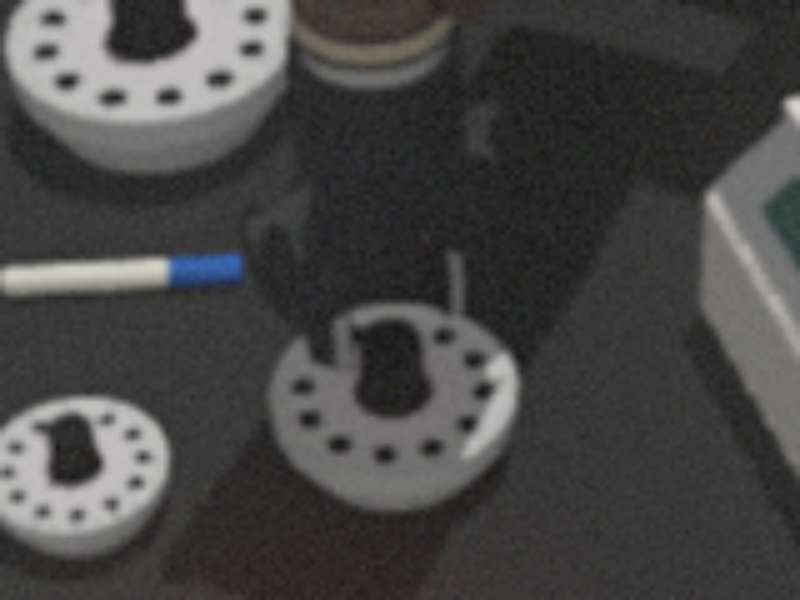

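Run:
```python
from h import *
d=shot('scene'); s,p,M=tool()
f=lambda P:((proj(d,P)-[200,200])*5).round()
for sgn in(1,-1):
  for zz in (.045,.075): print(sgn,zz,f(p*[1,1,0]+M[:,1]*sgn*.0275+[0,0,zz]))
for zz in (.036,.07): print(f([.4518,-.2386,zz]))
C=cloud(d)
g=(np.hypot(C[...,0]-.452,C[...,1]+.239)<.1)&(C[...,2]>.085)
P=C[g]; print(P.min(0),P.max(0),len(P))
```

```text
1 0.045 [[342. 406.]]
1 0.075 [[339. 360.]]
-1 0.045 [[436. 354.]]
-1 0.075 [[434. 308.]]
[[392. 391.]]
[[389. 339.]]
[ 0.35394979 -0.30494389  0.0854018 ] [ 0.51902232 -0.14311933  0.45252658] 7774
```

Run:
```python
from h import *
d=shot('scene'); im=d['img'].astype(float)
cr=im[230:310,240:330]; cr=np.clip((cr/255)**.45*255,0,255).astype(np.uint8)
cv2.imwrite('pics/c6.png',cv2.cvtColor(cv2.resize(cr,None,fx=7,fy=7,interpolation=cv2.INTER_CUBIC),cv2.COLOR_RGB2BGR))
C=cloud(d)
for u,v in [(268,266),(267,270),(266,274),(291,255),(291,260),(291,263),(278,270),(278,277),(278,283)]: print(u,v,C[v,u].round(3))
```

```text
268 266 [ 0.475 -0.265  0.104]
267 270 [ 0.473 -0.268  0.091]
266 274 [ 0.428 -0.263  0.035]
291 255 [ 0.45  -0.205  0.1  ]
291 260 [ 0.449 -0.206  0.084]
291 263 [ 0.414 -0.198  0.04 ]
278 270 [ 0.459 -0.24   0.07 ]
278 277 [ 0.465 -0.242  0.054]
278 283 [ 0.47  -0.244  0.039]
```

View pics/c6.png

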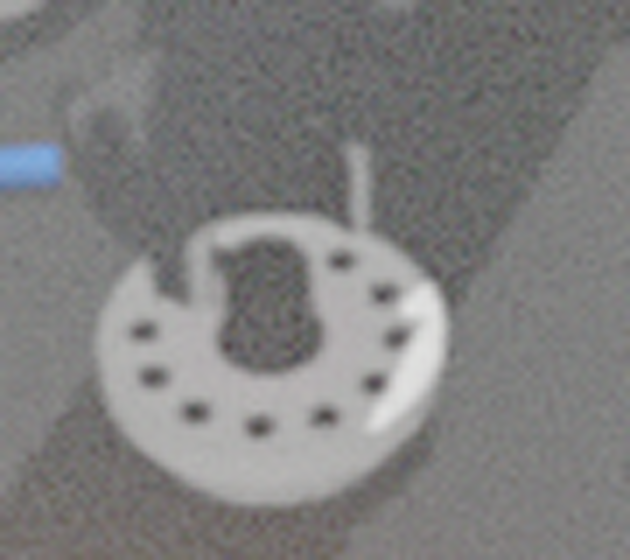

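Run:
```python
from h import *
d=shot('scene'); s,p,M=tool()
n=-M[:,2] if M[0,2]<0 else M[:,2]
print('normal',n)
def hit(px,p0):
    o,v=ray(d,[px]); v=v[0]; q=p0+n*.011; t=((q-o)@n)/(v@n); X=o+v*t; return X.round(4), ((X-p0)@M[:,1]).round(4)
for px in [(259.3,236.7),(295.7,219)]: print(hit(px,np.array([.4511,-.2394,.1485])))
for px in [(268,272.5),(291.7,262.5)]: print(hit(px,p))
C=cloud(d); np.set_printoptions(linewidth=220)
print((C[258:286:1,258:296,2]*1000).astype(int))
```

```text
normal [9.22740208e-01 3.85422247e-01 4.46600822e-04]
(array([ 0.4799, -0.2798,  0.198 ]), np.float64(0.0485))
(array([ 0.4424, -0.1902,  0.1969]), np.float64(-0.0486))
(array([ 0.476 , -0.2665,  0.0854]), np.float64(0.0341))
(array([ 0.4501, -0.2044,  0.0766]), np.float64(-0.0332))
[[140 143 142 ...  83   2   1]
 [139 137 137 ...   1   0   2]
 [139 138 137 ...   0   2   3]
 ...
 [ 37  36  39 ...  39  38  39]
 [ 37  37  38 ...  40  38  36]
 [ 36  37  36 ...  37  36  36]]
```

Run:
```python
from h import *
import sys
d=shot('scene'); C=cloud(d); np.set_printoptions(linewidth=250,threshold=sys.maxsize)
print((C[256:290:1,260:298,2]*1000).astype(int))
t=shot('top'); im=t['img'][200:310,290:420].astype(float); cr=np.clip((im/255)**.45*255,0,255).astype(np.uint8)
cv2.imwrite('pics/c7.png',cv2.cvtColor(cv2.resize(cr,None,fx=5,fy=5,interpolation=cv2.INTER_CUBIC),cv2.COLOR_RGB2BGR))
```

```text
[[148 126 124 124 123 121 134 138 136 133 132 128   3   2   5   1   1   3   0   0   1   3   3   3   3  86  88  91  95  95  98  96  95  90   2   2   1   0]
 [140 143 126 123 128 121 133 132 131 131 126   4   1   2   3   3   0   1   2   0   0   1  -1   1   0  80  82  91  89  93  99  93  93  86   2  -1   2   0]
 [144 139 125 125 126 129 130 130 128 129 125   0   0   0  -1   2   4   2   2   0   1   0   1   0  -3  78  80  83  87  90  93  89  89  84   1   3  -2   0]
 [138 134 127 128 127 127 127 128 125 124 122  -1   0   2   2  -1   0   3   0  -1   4   3   4   3   1  74  78  81  83  86  93  88  89   1   1   3   5   4]
 [135 133 133 124 122 125 126 123 123 123   0   0  -1   2   0   0   3   2   3  -1   1   2   3   0   0   3  70  78  80  83  87  86  83   2   1   4   0  -1]
 [132 128 130 121 117 124 123 122 122 117   1   0  -2  40  39  37  44  34  34  40  39  38  39  37  39  41  41  73  79  80  81  80  79   1   0   1   0   0]
 [131 128 124 119 121 122 118 122 121 115  40  38  39  37  38  38  35  34  42  37  38  39  37  36 919  34  38  38  39  78  80  79   2   1   3   0   3   1]
 [132 125 122 1
[... 3470 characters left out ...]
37  34  38  35  35  34  37  34  34  38  36  38  38  37  34  40  37  41  38  36]
 [ 38  37  37  38  36  35  38  37  35  37  39  36  36  36  37  32  37  37  36  40  37  37  37  37  36  34  40  37  36  37  36  37  36  40  36  35  36  38]
 [ 36  37  35  38  37  39  35  36  41  37  39  42  33  37  38  38  37  38  35 919  37  37  35  41  36  37  37  36  39  35  39  35  36  37  39  37  35  38]
 [ 39  37  34  39  35  38  36  34  39  39  36  38  35  35  37  36  37  37  38  34  38  36  36  36  35  37  38  37  37  36  36  36  40  40  35  36  38  37]
 [ 38  37  39  37  36  36  37  35  36  37  37  38  37  39  40  37  38  38  39  36  34  36  36  37  37  38  37  37  35  37  36  35  36  39  38  37  38  34]]
```

View pics/c7.png

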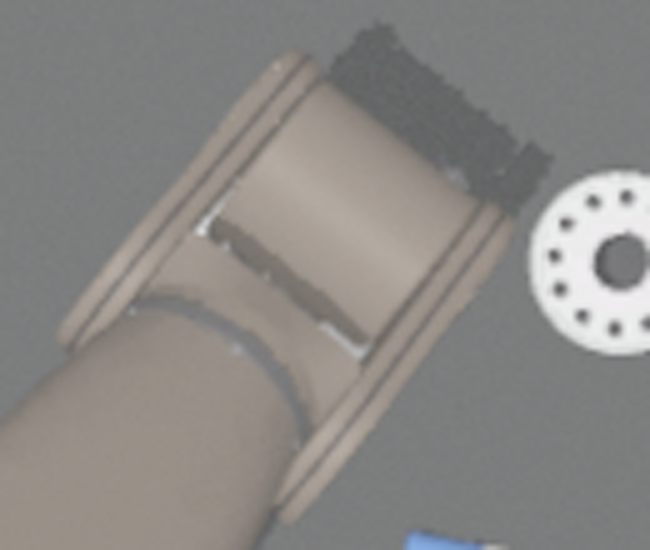

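play_rows(claw=[150, 150, 150, 150], travel=[[0, 0, 0], [0, 0, 0], [0, 0, 0], [0, 0, 0]], dr=[[0, 0, 0], [0, 0, 0], [0, 0, 0], [0, 0, 0]], force=30)

```text
time: 3.65
eef_pos: [0.4527, -0.2393, 0.0371]
tcp_rot: [0.694, 0.138, -0.693, 0.14]
contact_force: [0.8, -0.1, -0.5]
opening: 0.412
```

Run:
```python
from h import *
import sys
d=shot('scene'); C=cloud(d); np.set_printoptions(linewidth=250,threshold=sys.maxsize)
print((C[256:286:1,260:298,2]*1000).astype(int))
im=d['img'].astype(float)
cr=im[230:310,240:330]; cr=np.clip((cr/255)**.45*255,0,255).astype(np.uint8)
cv2.imwrite('pics/c8.png',cv2.cvtColor(cv2.resize(cr,None,fx=7,fy=7,interpolation=cv2.INTER_CUBIC),cv2.COLOR_RGB2BGR))
for k,v in rel([.4518,-.2386,.036],None).items(): print(k,v)
```

```text
[[146 147 143 141 123 124 122 122 121 131 130 133 126 126   0   0  -1   1   0   4   2  90  91  96  98 100 105 103 101  94  94   1  -1   0   1   2   0   0]
 [143 143 141 140 138 127 124 122 120 128 127 125 127 126   5   1   1   2   0   0   2  85  90 919  94  98 102  99 100  92  92   1   0   1   5   0   3   1]
 [141 139 135 135 135 125 127 124 123 124 125 122 122 121   3   0   3   0   0   0   0  83  82  92  92  96  95 101  99  91  87   0   3   3   0  -1   2   2]
 [137 136 133 135 133 128 124 122 122 125 122 125 121 120   2  -3   0  -1   2   2   2   2  81  87  87  91  93  94  92  89  84   3   0   0   2   1   3   0]
 [135 131 129 130 128 128 122 123 118 120 118 119 117 116  -1   0  -2  -1  -2   0   3   2  79  80  85  86  93  92  88  85  81   2  -1  -1   0   1   0   1]
 [132 130 126 126 125 123 124 116 117 118 117 117 116 106  34  38  41  40  39  36  39  38  72  80  80  89  84  88  88  82   3   2  -1   4   3   5  -1   1]
 [  1 128 125 126 126 123 121 112 111 117 113 114 109 109  40  38  36  34  35  34  33  38  76  73  79  83  86  86  85  77   2   1   2  -1   0   2   0   0]
 [ -1   2 121 1
[... 3113 characters left out ...]
5  35  39  36  37  37  37  37  35  37  38  38  38  37  35  38  37  36  35  39  39  35  34  38  34  39  38  38  38  38  35  35]
 [ 40  40  40  36  39  36  38  38  34  39  36  40  38  37  36  35  37  37  37  37  39  35  38  40  36  39  35  38  36  37  39  36  38  37  37  39  37  34]
 [ 37  35  37  38  39  37  35  35  33  33  38  37  37  37  39  40  39  40  36  39  38  38  39  39  33  38  38  37  32  34  35  38  39  39  37  38  35  38]]
t 3.7
pos [ 0.4527 -0.2393  0.0371]
y0 -67.33
q [-6.840e-01  1.290e-01  2.088e+00 -1.000e-03  9.230e-01  4.910e-01]
travel [ 0.0011 -0.001   0.0005]
dr [ 0.     -0.0003 -0.0019]
F [-0.07  0.16 -0.9 ]
tq [0.033 0.02  0.022]
op 0.408
tilt [ 0.001  -0.0017 -1.    ]
```

View pics/c8.png

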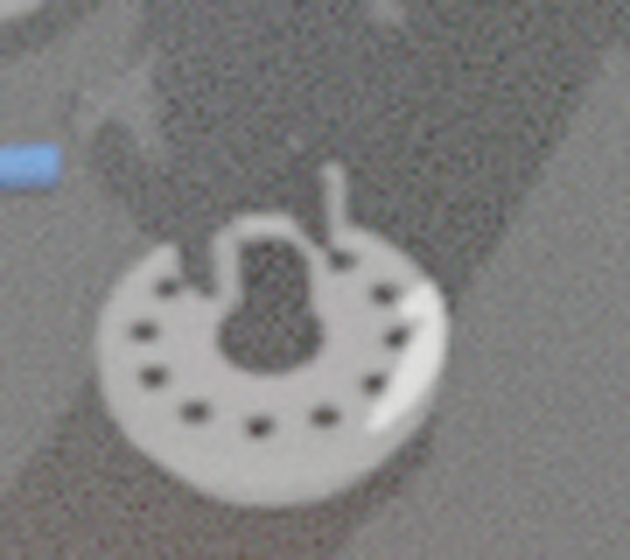

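play_rows(claw=[150, 150, 150, 150, 150], travel=[[0.001, -0.001, 0], [0.002, -0.001, 0], [0.003, -0.001, 0], [0.003, -0.001, 0], [0.003, -0.001, 0]], dr=[[0, 0, -0.002], [0, 0, -0.002], [0, 0, -0.002], [0, 0, -0.002], [0, 0, -0.002]])

```text
time: 4.2
eef_pos: [0.4522, -0.2384, 0.034]
tcp_rot: [0.693, 0.139, -0.693, 0.139]
contact_force: [-0.6, -0.6, 0.1]
opening: 0.41
```

play_rows(claw=[180, 180, 180], travel=[[0, 0, 0], [0, 0, 0], [0, 0, 0]], dr=[[0, 0, 0], [0, 0, 0], [0, 0, 0]], force=20)

```text
time: 4.5
eef_pos: [0.4523, -0.2385, 0.0343]
tcp_rot: [0.693, 0.139, -0.693, 0.139]
contact_force: [-1.1, 0.0, 2.3]
opening: 0.327
```

play_rows(claw=[200, 200, 200], travel=[[0, 0, 0], [0, 0, 0], [0, 0, 0]], dr=[[0, 0, 0], [0, 0, 0], [0, 0, 0]])

```text
time: 4.8
eef_pos: [0.4523, -0.2385, 0.0343]
tcp_rot: [0.693, 0.139, -0.693, 0.139]
contact_force: [-0.3, 0.2, 1.9]
opening: 0.328
```

Run:
```python
from h import *
import sys
d=shot('scene'); C=cloud(d)
im=d['img'].astype(float)
cr=im[230:310,240:330]; cr=np.clip((cr/255)**.45*255,0,255).astype(np.uint8)
cv2.imwrite('pics/c9.png',cv2.cvtColor(cv2.resize(cr,None,fx=7,fy=7,interpolation=cv2.INTER_CUBIC),cv2.COLOR_RGB2BGR))
for k,v in rel([.4518,-.2386,.036],None).items(): print(k,v)
```

```text
t 4.85
pos [ 0.4523 -0.2385  0.0343]
y0 -67.33
q [-0.684  0.133  2.09   0.     0.919  0.491]
travel [-0.0017 -0.0001  0.0005]
dr [-0.     -0.0002  0.    ]
F [-0.95  0.91  1.17]
tq [ 0.01   0.058 -0.026]
op 0.328
tilt [ 2.e-04  1.e-04 -1.e+00]
```

View pics/c9.png

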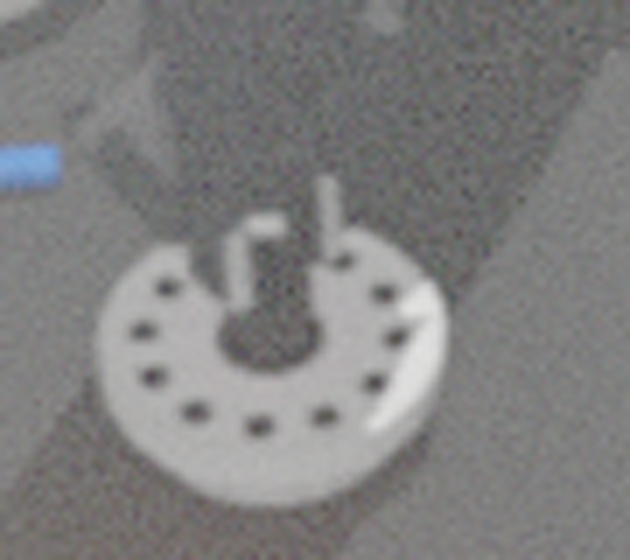

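play_rows(claw=[150, 150, 150, 150, 150], travel=[[0, 0, 0], [0, 0, 0], [0.001, 0, 0], [0.002, 0, 0], [0.002, 0, 0]], dr=[[0, 0, 0], [0, 0, 0], [0, 0, 0], [0, 0, 0], [0, 0, 0]])

```text
time: 5.35
eef_pos: [0.4522, -0.2384, 0.032]
tcp_rot: [-0.693, -0.139, 0.693, -0.139]
contact_force: [-1.0, -0.2, 0.2]
opening: 0.413
```

play_rows(claw=[150, 150, 150], travel=[[0.001, 0, 0], [0.002, 0, 0], [0.002, 0, 0]], dr=[[0, 0, 0], [0, 0, 0], [0, 0, 0]])

```text
time: 5.65
eef_pos: [0.4521, -0.2382, 0.0298]
tcp_rot: [-0.693, -0.139, 0.693, -0.139]
contact_force: [-0.0, 0.5, -0.4]
opening: 0.414
```

play_rows(claw=[150, 150, 150], travel=[[0.001, 0, 0], [0.002, 0, 0], [0.002, 0, 0]], dr=[[0, 0, 0], [0, 0, 0], [0, 0, 0]])

```text
time: 5.95
eef_pos: [0.4519, -0.2382, 0.0276]
tcp_rot: [-0.693, -0.139, 0.694, -0.139]
contact_force: [-0.0, -0.9, 0.2]
opening: 0.412
```

play_rows(claw=[150, 150, 150], travel=[[0.001, 0, 0], [0.002, 0, 0], [0.002, 0, 0]], dr=[[0, 0, 0], [0, 0, 0], [0, 0, 0]])

```text
time: 6.25
eef_pos: [0.4518, -0.238, 0.0254]
tcp_rot: [-0.693, -0.139, 0.694, -0.138]
contact_force: [-0.4, 0.6, -0.5]
opening: 0.416
```

Run:
```python
from h import *
import sys
d=shot('scene'); C=cloud(d)
im=d['img'].astype(float)
cr=im[230:310,240:330]; cr=np.clip((cr/255)**.45*255,0,255).astype(np.uint8)
cv2.imwrite('pics/c10.png',cv2.cvtColor(cv2.resize(cr,None,fx=7,fy=7,interpolation=cv2.INTER_CUBIC),cv2.COLOR_RGB2BGR))
for k,v in rel([.4518,-.2386,.036],None).items(): print(k,v)
np.set_printoptions(linewidth=250,threshold=sys.maxsize)
print((C[260:282:1,262:296,2]*1000).astype(int))
```

```text
t 6.3
pos [ 0.4518 -0.2381  0.0255]
y0 -67.33
q [-0.684  0.148  2.093  0.     0.902  0.491]
travel [-0.0105  0.0005  0.0003]
dr [0.     0.0005 0.0013]
F [-0.15 -0.52  0.65]
tq [0.048 0.038 0.048]
op 0.411
tilt [-9.e-04  1.e-03 -1.e+00]
[[130 130 129 114 112 111 110 117 120 119 116 115 114   3   0   0   3   1   0   0  75  80  80  82  91  90  88  86  81   1  -1   0   3   0]
 [127 127 125 115 115 112 107 116 116 113 115 109 110  38  36  38  40  37  37  38  76  75  77  82  85  90  88  86  80   1   3   0   1   1]
 [126 125 123 120 112 114 109 115 115 114 112 109 108  41  35  37  38  33  39  38  71  72  75  81  79  85  79  81  77   1   1   3   0  -1]
 [123 119 121 119 117 111 110 109 109 110 105 105  35  36  37  73  70  69  38  36  65  70  72  75  80  80  80  76  72  39  41   1   2   1]
 [116 118 117 114 112 107 103 106 107 106 104 105  68  70  70  74  69  72  68  71  71  62  70  72  76  83  76  74  69  42  34  40  38   0]
 [118 117 114 113 109 111 102 104 108 105 104 100  97  68  70  71  67  69  71  70  72  69  66 919  72  73  73  74  65  36  37  37  40  35]
 [113 111 109 111 110 101 100 
[... 1494 characters left out ...]
 37]
 [ 36  37  35  37  37  37  38  37  37  39  61  48  52  54  51  54  55  53  54  52  48  49  44  40  38  41  39  38  36  36  36  35  36  35]
 [ 33  34  37  35  36  37  35  39  33  41  39  46  49  49  50  49  54  53  49  48  47  43  43  37  36  36  36  38  35  33  35  37  39  37]
 [ 36  38  37  35  37  33  35  37  35  40  35  40  44  46  47  47  46  46  46  46  45  41  41  38  36  36  37  37  39  32  38  40  38  38]
 [ 37  38  37  35  37  34  34  37  36  35  41  43  42  40  38  40  46  41  42  41  38  40  36  38  39  35  33  38  42  36  40  38  37  36]
 [ 40  38  36  38  37  37  35  36  36  37  36  38  38  40  40  41  41  39  40  42  40  39  38  38  34  36  38  36  36  39  35  38  38  35]]
```

View pics/c10.png

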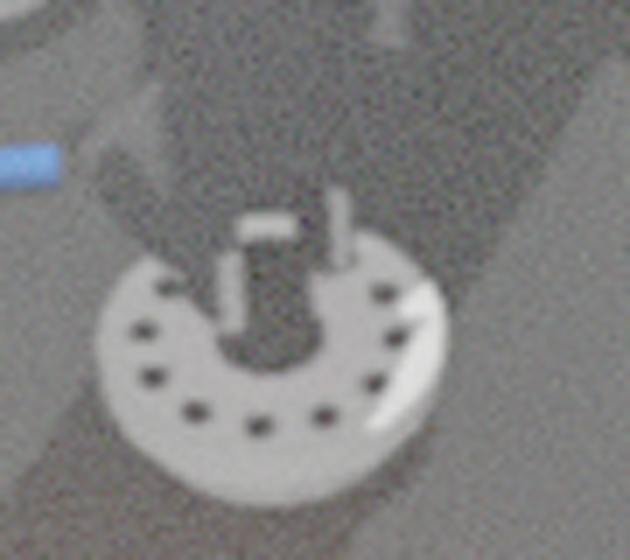

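play_rows(claw=[150, 150, 150, 150, 150], travel=[[0.002, 0, 0], [0.004, 0, 0], [0.006, 0, 0], [0.007, 0, 0], [0.007, 0, 0]], dr=[[0, 0, 0.001], [0, 0, 0.001], [0, 0, 0.001], [0, 0, 0.001], [0, 0, 0.001]])

```text
time: 6.8
eef_pos: [0.4517, -0.2379, 0.0182]
tcp_rot: [-0.693, -0.139, 0.694, -0.139]
contact_force: [0.4, 0.5, 0.1]
opening: 0.412
```

play_rows(claw=[150, 150, 150, 150], travel=[[0.002, 0, 0], [0.004, 0, 0], [0.005, 0, 0], [0.005, 0, 0]], dr=[[0, 0, 0], [0, 0, 0], [0, 0, 0], [0, 0, 0]])

```text
time: 7.2
eef_pos: [0.4515, -0.2378, 0.013]
tcp_rot: [-0.693, -0.139, 0.694, -0.139]
contact_force: [0.2, -0.3, 0.1]
opening: 0.413
```

Run:
```python
from h import *
import sys
d=shot('scene'); C=cloud(d)
im=d['img'].astype(float)
cr=im[230:310,240:330]; cr=np.clip((cr/255)**.45*255,0,255).astype(np.uint8)
cv2.imwrite('pics/c11.png',cv2.cvtColor(cv2.resize(cr,None,fx=7,fy=7,interpolation=cv2.INTER_CUBIC),cv2.COLOR_RGB2BGR))
for k,v in rel([.4518,-.2386,.036],None).items(): print(k,v)
np.set_printoptions(linewidth=250,threshold=sys.maxsize)
print((C[264:284:1,262:296,2]*1000).astype(int))
```

```text
t 7.25
pos [ 0.4516 -0.2379  0.0131]
y0 -67.34
q [-0.684  0.169  2.098 -0.     0.877  0.492]
travel [-0.0229  0.0007  0.0001]
dr [0.     0.0008 0.001 ]
F [-1.16  0.17  0.21]
tq [-0.024 -0.008  0.031]
op 0.411
tilt [-1.2e-03  6.0e-04 -1.0e+00]
[[120 119 115 100  99 102  99  96 104 105 106 103 100  70  70  71  69  69  71  71  70  66  67  72  75  77  78  76  66  38  36  39  38   3]
 [123 113 113 112 103 100  98  99 100 101  99 100  98  70  71  69  70  74  69  70  70  70  67  65  74  73 919  69  65  36  37  37  36  37]
 [113 114 110 109 110 101  99  98 102  99 100  97  98  73  68  68  74  74  72  70  74  70  72  65  67  69  70  67  62  60  37  38  38  39]
 [113 110 110 108 106  98  95  96  95  95  95  92  94  70  73  70  70  68  68  71  74  71  72  63  63  69  65  68  62  39  35  39  37  40]
 [108 919 103 104 102 100  93  90  94  92  94  92  89  71  70  73  72  69  70  69  71  71  69  58  62  63  63  65  56  35  39  36  37  35]
 [105 106 101 102 919 101  91  88  95  91  92  90  85  71  71  71  69  70  71  71  71  69  67  55  57  59  63  62  37  37  36  39  34  36]
 [ 97 103  97  99  98  
[... 1223 characters left out ...]
 36]
 [ 34  38  40  34  35  40  36  38  57  54  56  56  55  53  46  48  51  46  48  43  42  43  40  38  36  39  36  37  36  37  37  35  40  39]
 [ 35  38  34  39  37  40  37  38  39  32  48  53  53  40  43  42  42  44  42  41  41  39  39  37  38  38  38  35  40  38  40  38  34  35]
 [ 37  38  37  40  36  36  36  37  37  38  35  34  38  40  41  41  40  39  39  40  37  36  37  36  39  35  35  39  39  39  36  38  36  41]
 [ 38  38  36  36  36  39  38  37  37  35  36  35  37  40  38  39  36  35  39  40  37  36  37  36  35  39  36  37  34  38  37  38  39  38]
 [ 36  39  39  38  39  40  41  36  35  38  33  38  37  34  37  37  35  38  36  37  35  35  37  35  37  37  36  39  39  33  36  39  37  38]]
```

View pics/c11.png

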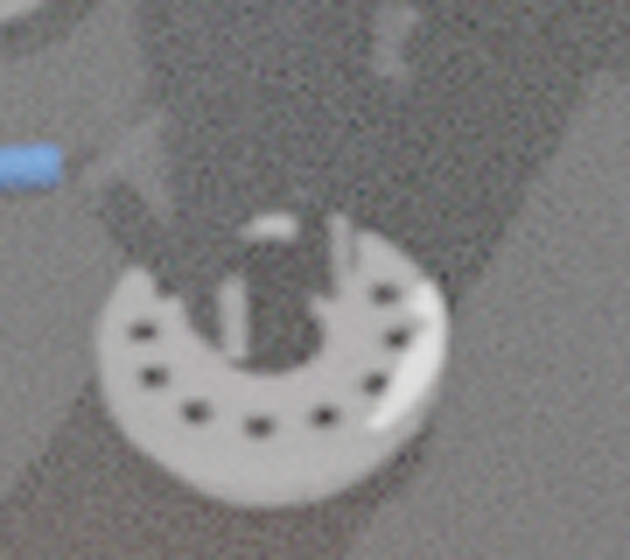

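play_rows(claw=[220, 220, 220, 220, 220, 220], travel=[[0, 0, 0], [0, 0, 0], [0, 0, 0], [-0.001, 0, 0], [-0.003, 0, 0], [-0.006, 0, 0]], dr=[[0, 0, 0], [0, 0, 0], [0, 0, 0], [0, 0, 0], [0, 0, 0], [0, 0, 0]], force=60)

```text
time: 7.85
eef_pos: [0.4503, -0.2368, 0.0178]
tcp_rot: [-0.692, -0.14, 0.694, -0.138]
contact_force: [0.7, 0.1, -6.2]
opening: 0.327
```

play_rows(claw=[220, 220, 220, 220, 220, 220], travel=[[-0.005, 0, 0], [-0.015, 0, 0], [-0.03, 0, 0], [-0.035, 0, 0], [-0.035, 0, 0], [-0.035, 0, 0]], dr=[[0, 0, 0], [0, 0, 0], [0, 0, 0], [0, 0, 0], [0, 0, 0], [0, 0, 0]])

```text
time: 8.45
eef_pos: [0.4503, -0.2367, 0.0527]
tcp_rot: [-0.692, -0.14, 0.695, -0.138]
contact_force: [-0.1, 0.2, -4.3]
opening: 0.328
```

Run:
```python
from h import *
d=shot('scene'); 
cr=np.clip((d['img'][200:320,220:380]/255.)**.6*255,0,255).astype(np.uint8)
cv2.imwrite('pics/c12.png',cv2.cvtColor(cv2.resize(cr,None,fx=5,fy=5),cv2.COLOR_RGB2BGR))
for k,v in rel([.507,.069,.2],None).items(): print(k,v)
```

```text
t 8.5
pos [ 0.45   -0.2365  0.0523]
y0 -67.34
q [-0.684  0.101  2.086 -0.     0.961  0.492]
travel [-0.1469 -0.2608 -0.1699]
dr [0.     0.0029 0.0051]
F [-0.08  0.91 -5.6 ]
tq [0.013 0.017 0.005]
op 0.332
tilt [-0.0046  0.0036 -1.    ]
```

View pics/c12.png

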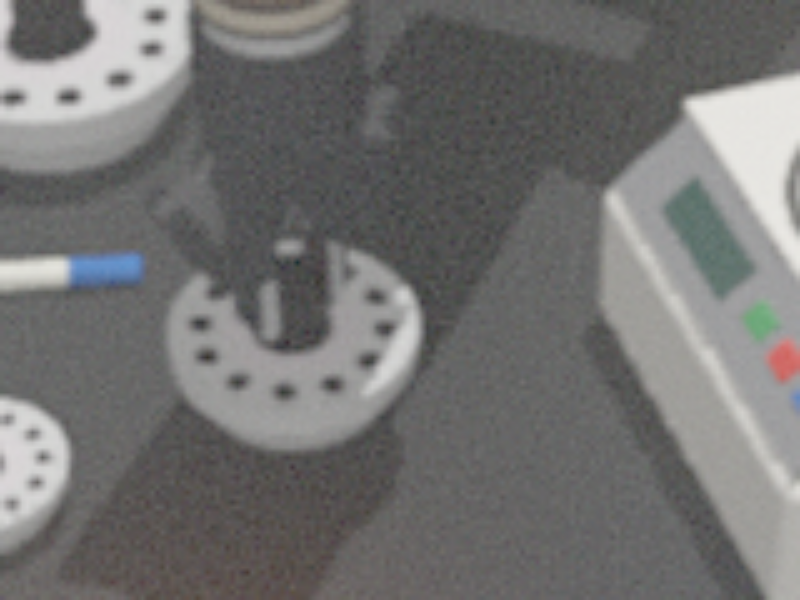

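play_rows(claw=[220, 220, 220, 220, 220, 220, 220, 220, 220, 220, 220, 220, 220, 220, 220, 220, 220, 220, 220, 220], travel=[[-0.02, 0, 0], [-0.05, 0, 0], [-0.085, 0, 0], [-0.12, 0, 0], [-0.14, -0.01, -0.006], [-0.147, -0.03, -0.02], [-0.147, -0.06, -0.04], [-0.147, -0.09, -0.06], [-0.147, -0.12, -0.079], [-0.147, -0.15, -0.098], [-0.147, -0.18, -0.117], [-0.147, -0.21, -0.137], [-0.147, -0.235, -0.153], [-0.147, -0.25, -0.163], [-0.147, -0.258, -0.168], [-0.147, -0.261, -0.17], [-0.147, -0.261, -0.17], [-0.147, -0.261, -0.17], [-0.147, -0.261, -0.17], [-0.147, -0.261, -0.17]], dr=[[0, 0.003, 0.005], [0, 0.003, 0.005], [0, 0.003, 0.005], [0, 0.003, 0.005], [0, 0.003, 0.005], [0, 0.003, 0.005], [0, 0.003, 0.005], [0, 0.003, 0.005], [0, 0.003, 0.005], [0, 0.003, 0.005], [0, 0.003, 0.005], [0, 0.003, 0.005], [0, 0.003, 0.005], [0, 0.003, 0.005], [0, 0.003, 0.005], [0, 0.003, 0.005], [0, 0.003, 0.005], [0, 0.003, 0.005], [0, 0.003, 0.005], [0, 0.003, 0.005]])

```text
time: 10.5
eef_pos: [0.507, 0.0686, 0.2002]
tcp_rot: [0.693, 0.139, -0.693, 0.139]
contact_force: [0.2, 0.1, -4.4]
opening: 0.329
```

Run:
```python
from h import *
d=shot('scene','s13.png'); C=cloud(d)
for k,v in rel([.507,.069,.2],None).items(): print(k,v)
```

```text
t 10.55
pos [0.507  0.0687 0.2001]
y0 -67.39
q [-0.064 -0.079  1.972  0.     1.249  1.112]
travel [ 0.0001 -0.0003 -0.0001]
dr [ 0.     -0.0001 -0.    ]
F [-0.04 -0.84 -4.87]
tq [-0.028 -0.016 -0.02 ]
op 0.329
tilt [ 1.e-04  0.e+00 -1.e+00]
```

View pics/s13.png

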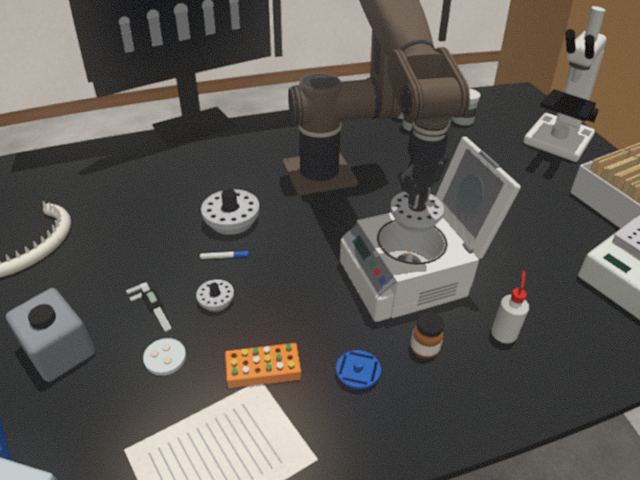

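Run:
```python
from h import *
d=shot('scene'); C=cloud(d); im=d['img']
cr=np.clip((im[170:270,360:480]/255.)**.6*255,0,255).astype(np.uint8)
cv2.imwrite('pics/c14.png',cv2.cvtColor(cv2.resize(cr,None,fx=6,fy=6),cv2.COLOR_RGB2BGR))
near=(np.hypot(C[...,0]-.507,C[...,1]-.069)<.075)
k=near&(C[...,2]>.214)&(C[...,2]<.232)&(im.min(2)>90); P=C[k]; print(len(P),P.min(0),P.max(0),np.median(P,0))
# lower contour of body (underside edge) z
k2=near&(C[...,2]>.16)&(C[...,2]<.24)&(im.min(2)>60); print(np.percentile(C[k2][:,2],[0,1,5,50]))
m=k.astype(np.uint8); m=cv2.morphologyEx(m,cv2.MORPH_CLOSE,np.ones((9,9)))
c=max(cv2.findContours(m,cv2.RETR_EXTERNAL,cv2.CHAIN_APPROX_NONE)[0],key=cv2.contourArea)
Q=onplane(d,c.reshape(-1,2),.2245)[:,:2].astype(np.float32); print(cv2.minEnclosingCircle(Q),cv2.fitEllipse(Q))
```

```text
1003 [0.44828843 0.00901376 0.21409893] [0.56541782 0.12562789 0.22906506] [0.5255438  0.05343543 0.22379135]
[0.18622208 0.18965524 0.19909089 0.22349643]
((0.512600839138031, 0.065096415579319), 0.06410947442054749) ((0.5152217149734497, 0.06279638409614563), (0.11352602392435074, 0.11985713243484497), 64.6475830078125)
```

View pics/c14.png

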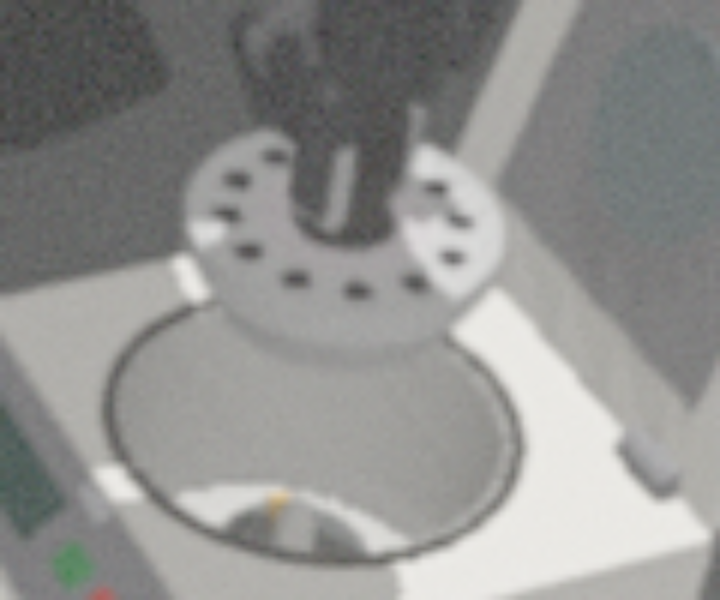

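play_rows(claw=[220, 220, 220, 220, 220, 220, 220, 220], travel=[[0.01, 0, 0], [0.03, 0, 0], [0.05, 0, 0], [0.07, 0, 0], [0.085, 0, 0], [0.095, 0, 0], [0.095, 0, 0], [0.095, 0, 0]], dr=[[0, 0, 0], [0, 0, 0], [0, 0, 0], [0, 0, 0], [0, 0, 0], [0, 0, 0], [0, 0, 0], [0, 0, 0]])

```text
time: 11.4
eef_pos: [0.5076, 0.0688, 0.1056]
tcp_rot: [0.694, 0.139, -0.693, 0.139]
contact_force: [0.1, 0.0, -4.0]
opening: 0.335
```

Run:
```python
from h import *
for k,v in rel([.507,.069,.085],None).items(): print(k,v)
```

```text
t 11.4
pos [0.5076 0.0688 0.1056]
y0 -67.38
q [-0.064  0.026  2.052  0.     1.062  1.112]
travel [ 0.0206 -0.0004  0.0005]
dr [ 0.     -0.0009 -0.0004]
F [ 0.09  0.05 -3.95]
tq [-0.019 -0.056  0.006]
op 0.335
tilt [ 0.001 -0.    -1.   ]
```

Next, lower slowly: rotor bottom about 0.093 down to about 0.072, over the taper.

play_rows(claw=[220, 220, 220, 220, 220, 220, 220], travel=[[0.004, 0, 0], [0.008, 0, 0], [0.011, 0, 0.0005], [0.013, 0, 0.0005], [0.015, 0, 0.0005], [0.017, 0, 0.0005], [0.017, 0, 0.0005]], dr=[[0, -0.001, 0], [0, -0.001, 0], [0, -0.001, 0], [0, -0.001, 0], [0, -0.001, 0], [0, -0.001, 0], [0, -0.001, 0]])

```text
time: 12.1
eef_pos: [0.5068, 0.0686, 0.0882]
tcp_rot: [-0.693, -0.139, 0.694, -0.139]
contact_force: [0.3, 0.2, -4.2]
opening: 0.328
```

play_rows(claw=[220, 220, 220, 220, 220], travel=[[0.0015, 0, 0], [0.003, 0, 0], [0.0045, 0, 0], [0.006, 0, 0], [0.006, 0, 0]], dr=[[0, 0, 0], [0, 0, 0], [0, 0, 0], [0, 0, 0], [0, 0, 0]])

```text
time: 12.6
eef_pos: [0.5066, 0.0686, 0.0819]
tcp_rot: [-0.693, -0.139, 0.694, -0.139]
contact_force: [0.3, 1.0, -5.1]
opening: 0.331
```

play_rows(claw=[220, 220, 220, 220, 220], travel=[[0.001, 0, 0], [0.002, 0, 0], [0.003, 0, 0], [0.004, 0, 0], [0.004, 0, 0]], dr=[[0, 0, 0], [0, 0, 0], [0, 0, 0], [0, 0, 0], [0, 0, 0]])

```text
time: 13.1
eef_pos: [0.5065, 0.0686, 0.0777]
tcp_rot: [-0.693, -0.139, 0.694, -0.139]
contact_force: [-0.1, -0.3, -5.1]
opening: 0.329
```

play_rows(claw=[220, 220, 220, 220], travel=[[0.001, 0, 0], [0.002, 0, 0], [0.002, 0, 0], [0.002, 0, 0]], dr=[[0, 0, 0], [0, 0, 0], [0, 0, 0], [0, 0, 0]])

```text
time: 13.5
eef_pos: [0.5064, 0.0686, 0.0757]
tcp_rot: [-0.693, -0.139, 0.694, -0.139]
contact_force: [-0.4, 0.9, -4.4]
opening: 0.333
```

play_rows(claw=[220, 220, 220], travel=[[0.001, 0, 0], [0.001, 0, 0], [0.001, 0, 0]], dr=[[0, 0, 0], [0, 0, 0], [0, 0, 0]])

```text
time: 13.8
eef_pos: [0.5067, 0.0687, 0.0754]
tcp_rot: [-0.693, -0.139, 0.694, -0.139]
contact_force: [-2.3, 0.2, 1.8]
opening: 0.33
```

play_rows(claw=[220, 220, 220, 220, 220], travel=[[0.0005, 0, 0], [0.0006, 0, 0], [0.0006, 0, 0], [0.0006, 0, 0], [0.0006, 0, 0]], dr=[[-0.03, 0, 0], [-0.06, 0, 0], [-0.09, 0, 0], [-0.1, 0, 0], [-0.1, 0, 0]])

```text
time: 14.3
eef_pos: [0.5066, 0.0689, 0.0744]
tcp_rot: [-0.685, -0.173, 0.686, -0.173]
contact_force: [0.9, -0.2, -4.3]
opening: 0.327
```

Run:
```python
from h import *
for k,v in rel([.507,.069,.085],None).items(): print(k,v)
```

```text
t 14.3
pos [0.5066 0.0689 0.0744]
y0 -61.68
q [-0.064  0.07   2.072  0.     1.002  1.012]
travel [-0.0106  0.0001 -0.0004]
dr [0.     0.0011 0.0011]
F [ 0.88 -0.18 -4.27]
tq [ 0.066 -0.047  0.023]
op 0.327
tilt [-1.5e-03  5.0e-04 -1.0e+00]
```

play_rows(claw=[220, 220, 220, 220], travel=[[0.0007, 0, 0], [0.0014, 0, 0], [0.0014, 0, 0], [0.0014, 0, 0]], dr=[[0, 0.001, 0.001], [0, 0.001, 0.001], [0, 0.001, 0.001], [0, 0.001, 0.001]])

```text
time: 14.7
eef_pos: [0.5062, 0.069, 0.0726]
tcp_rot: [-0.685, -0.173, 0.686, -0.173]
contact_force: [-0.5, 0.1, -5.4]
opening: 0.328
```

play_rows(claw=[220, 220, 220, 220, 220], travel=[[0.001, 0, -0.0003], [0.002, 0, -0.0005], [0.003, 0, -0.0005], [0.003, 0, -0.0005], [0.003, 0, -0.0005]], dr=[[0, 0, 0], [0, 0, 0], [0, 0, 0], [0, 0, 0], [0, 0, 0]])

```text
time: 15.2
eef_pos: [0.5066, 0.0692, 0.0696]
tcp_rot: [-0.685, -0.173, 0.686, -0.173]
contact_force: [-0.1, -0.1, -5.1]
opening: 0.331
```

play_rows(claw=[220, 220, 220, 220], travel=[[0.0008, 0, 0], [0.0012, 0, 0], [0.0012, 0, 0], [0.0012, 0, 0]], dr=[[0, 0, 0], [0, 0, 0], [0, 0, 0], [0, 0, 0]])

```text
time: 15.6
eef_pos: [0.5068, 0.0692, 0.0685]
tcp_rot: [-0.685, -0.173, 0.686, -0.173]
contact_force: [0.1, 0.5, -4.3]
opening: 0.33
```

play_rows(claw=[220, 220, 220, 220], travel=[[0.0006, 0, 0], [0.001, 0, 0], [0.001, 0, 0], [0.001, 0, 0]], dr=[[0, 0, 0], [0, 0, 0], [0, 0, 0], [0, 0, 0]])

```text
time: 16.0
eef_pos: [0.5069, 0.0692, 0.0685]
tcp_rot: [-0.685, -0.173, 0.686, -0.173]
contact_force: [-4.7, 0.1, 5.9]
opening: 0.33
```

play_rows(claw=[220, 100, 100, 100, 100], travel=[[0, 0, 0], [0, 0, 0], [0, 0, 0], [0, 0, 0], [0, 0, 0]], dr=[[0, 0, 0], [0, 0, 0], [0, 0, 0], [0, 0, 0], [0, 0, 0]])

```text
time: 16.5
eef_pos: [0.5073, 0.0692, 0.0686]
tcp_rot: [0.686, 0.173, -0.686, 0.173]
contact_force: [-0.2, 0.3, 0.9]
opening: 0.605
```

play_rows(claw=[100, 100, 100, 100, 100, 100, 100, 100, 100, 100], travel=[[-0.005, 0, 0], [-0.02, 0, 0], [-0.04, 0, 0], [-0.07, 0, 0], [-0.11, 0, 0], [-0.15, 0, 0], [-0.19, 0, 0], [-0.23, 0, 0], [-0.25, 0, 0], [-0.25, 0, 0]], dr=[[0, 0, 0], [0, 0, 0], [0, 0, 0], [0, 0, 0], [0, 0, 0], [0, 0, 0], [0, 0, 0], [0, 0, 0], [0, 0, 0], [0, 0, 0]])

```text
time: 17.5
eef_pos: [0.5091, 0.0691, 0.3236]
tcp_rot: [0.689, 0.172, -0.682, 0.174]
contact_force: [0.2, -1.0, -0.0]
opening: 0.604
```

Run:
```python
from h import *
d=shot('scene','s15.png'); C=cloud(d); im=d['img']
cr=np.clip((im[120:320,330:530]/255.)**.7*255,0,255).astype(np.uint8)
cv2.imwrite('pics/c15.png',cv2.cvtColor(cv2.resize(cr,None,fx=3,fy=3),cv2.COLOR_RGB2BGR))
near=(np.hypot(C[...,0]-.507,C[...,1]-.069)<.05)
k=near&(C[...,2]<.16)&(C[...,2]>.07)
z=C[k][:,2]; print(np.histogram(z,bins=np.arange(.07,.16,.004)))
for kk,v in rel([.507,.069,.3],None).items(): print(kk,v)
```

```text
(array([  0,   0,   0,   0,  55, 454, 109,  15,  19,  14,  22,  18,  22,
        63,  35,   0,   0,   0,   0,   0,   0,   0]), array([0.07 , 0.074, 0.078, 0.082, 0.086, 0.09 , 0.094, 0.098, 0.102,
       0.106, 0.11 , 0.114, 0.118, 0.122, 0.126, 0.13 , 0.134, 0.138,
       0.142, 0.146, 0.15 , 0.154, 0.158]))
t 17.55
pos [0.508  0.0691 0.3204]
y0 -61.67
q [-0.063 -0.15   1.819  0.     1.469  1.013]
travel [ 0.0204 -0.0004  0.001 ]
dr [ 0.     -0.0036 -0.0021]
F [-0.63  0.54  0.18]
tq [ 0.002 -0.006  0.016]
op 0.606
tilt [ 4.2e-03 -1.0e-04 -1.0e+00]
```

View pics/c15.png

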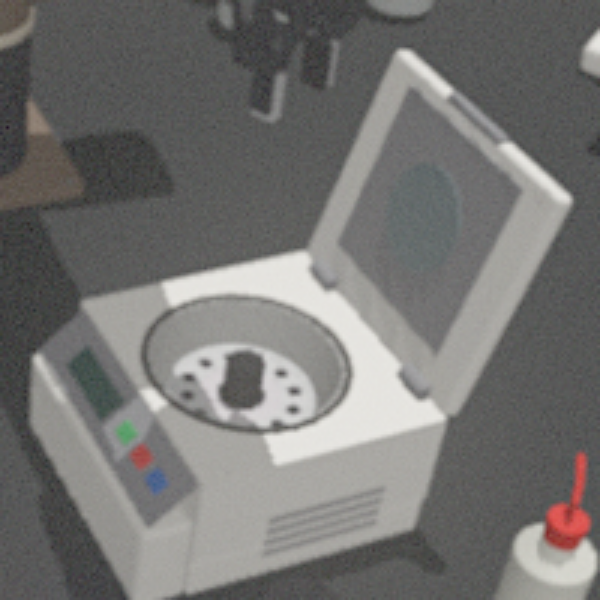

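Run:
```python
from h import *
for P in ([.508,.069,.42],[.497,.33,.42]): r=rel(P,3); print(r['travel'],r['dr'])
# wrist geometry: arm points near the tool
d=shot('scene'); C=cloud(d); k=(np.hypot(C[...,0]-.508,C[...,1]-.069)<.09)&(C[...,2]>.3)
P=C[k]
for z in np.arange(.34,.8,.03):
    q=P[abs(P[:,2]-z)<.015]
    if len(q): print(round(z,2),len(q),q[:,:2].min(0).round(3),q[:,:2].max(0).round(3))
```

```text
[-0.0996  0.0003 -0.0003] [-1.1288 -0.0021 -0.0039]
[-0.0996 -0.2346 -0.1145] [-1.1288 -0.0021 -0.0039]
0.34 1 [0.519 0.042] [0.519 0.042]
0.37 244 [0.484 0.032] [0.535 0.104]
0.4 331 [0.485 0.013] [0.545 0.126]
0.43 505 [0.483 0.006] [0.55  0.134]
0.46 563 [0.483 0.003] [0.551 0.135]
0.49 493 [0.491 0.031] [0.547 0.098]
0.52 684 [0.479 0.03 ] [0.548 0.106]
0.55 557 [0.488 0.014] [0.544 0.112]
0.58 1065 [0.433 0.009] [0.55  0.123]
0.61 1581 [0.422 0.008] [0.553 0.123]
0.64 1819 [0.421 0.01 ] [0.545 0.126]
```

play_rows(claw=[255, 255, 255, 255, 255, 255, 255, 255, 255, 255, 255, 255, 255, 255, 255, 255, 255, 255, 255], travel=[[-0.02, 0, 0], [-0.05, 0, 0], [-0.08, 0, 0], [-0.1, 0, 0], [-0.1, 0, 0], [-0.1, -0.01, -0.005], [-0.1, -0.03, -0.015], [-0.1, -0.06, -0.03], [-0.1, -0.09, -0.044], [-0.1, -0.12, -0.059], [-0.1, -0.15, -0.073], [-0.1, -0.18, -0.088], [-0.1, -0.205, -0.1], [-0.1, -0.22, -0.108], [-0.1, -0.23, -0.112], [-0.1, -0.235, -0.115], [-0.1, -0.235, -0.115], [-0.1, -0.235, -0.115], [-0.1, -0.235, -0.115]], dr=[[-0.05, -0.002, -0.004], [-0.12, -0.002, -0.004], [-0.2, -0.002, -0.004], [-0.28, -0.002, -0.004], [-0.36, -0.002, -0.004], [-0.44, -0.002, -0.004], [-0.52, -0.002, -0.004], [-0.6, -0.002, -0.004], [-0.68, -0.002, -0.004], [-0.76, -0.002, -0.004], [-0.84, -0.002, -0.004], [-0.92, -0.002, -0.004], [-1.0, -0.002, -0.004], [-1.06, -0.002, -0.004], [-1.1, -0.002, -0.004], [-1.13, -0.002, -0.004], [-1.13, -0.002, -0.004], [-1.13, -0.002, -0.004], [-1.13, -0.002, -0.004]])

```text
time: 19.5
eef_pos: [0.497, 0.3298, 0.4182]
tcp_rot: [0.486, 0.514, -0.488, 0.512]
contact_force: [0.3, 0.8, 0.1]
opening: -0.004
```

Run:
```python
from h import *
d=shot('scene','s16.png'); t=shot('top','t16.png'); C=cloud(d); T=cloud(t)
r=rel([.497,.31,.27],3)
for kk,v in r.items(): print(kk,v)
p=r['pos']
k=(np.hypot(C[...,0]-p[0],C[...,1]-p[1])<.04)&(C[...,2]>.35)
P=C[k]; print('tip z',np.percentile(P[:,2],[0,1,2,5]))
k=(C[...,2]>.13)&(C[...,2]<.33)&(C[...,1]>.15)&(C[...,1]<.3)&(C[...,0]>.35)&(C[...,0]<.66); Q=C[k]; q=Q[(Q[:,0]>.43)&(Q[:,0]<.57)]
for z in np.arange(.14,.33,.02):
    a=q[abs(q[:,2]-z)<.008]; print(round(z,2),len(a),np.percentile(a[:,1],[5,50,95]).round(3) if len(a) else '')
```

```text
t 19.6
pos [0.497  0.3299 0.4184]
y0 3.0
q [0.415 0.036 1.469 0.002 1.639 0.363]
travel [ 0.1484 -0.0005  0.02  ]
dr [-0.     -0.0006  0.0037]
F [-0.23  0.53 -1.17]
tq [ 0.01   0.008 -0.027]
op 0.003
tilt [-3.8e-03  4.0e-04 -1.0e+00]
tip z [0.44990083 0.45819372 0.46335036 0.4769681 ]
0.14 307 [0.172 0.183 0.188]
0.16 245 [0.183 0.188 0.192]
0.18 275 [0.187 0.193 0.197]
0.2 285 [0.193 0.198 0.202]
0.22 299 [0.198 0.203 0.208]
0.24 300 [0.203 0.208 0.214]
0.26 321 [0.209 0.214 0.22 ]
0.28 325 [0.216 0.221 0.225]
0.3 350 [0.222 0.227 0.232]
0.32 144 [0.228 0.234 0.239]
```

View pics/s16.png

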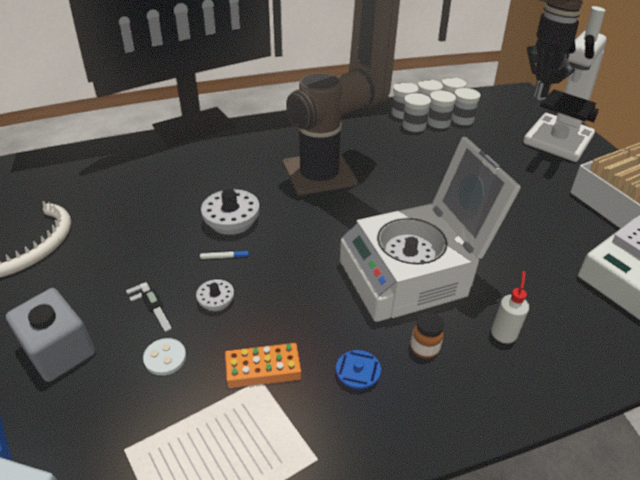

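View pics/t16.png

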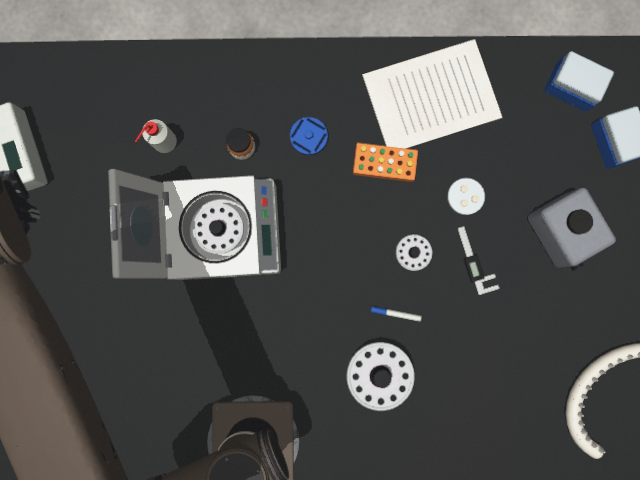

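play_rows(claw=[255, 255, 255, 255, 255, 255, 255, 255, 255, 255], travel=[[0.03, 0, 0], [0.07, 0, 0], [0.11, 0, 0], [0.14, 0, 0], [0.15, 0, 0.01], [0.15, 0, 0.03], [0.15, 0, 0.05], [0.15, 0, 0.06], [0.15, 0, 0.06], [0.15, 0, 0.06]], dr=[[0, 0, 0.004], [0, 0, 0.004], [0, 0, 0.004], [0, 0, 0.004], [0, 0, 0.004], [0, 0, 0.004], [0, 0, 0.004], [0, 0, 0.004], [0, 0, 0.004], [0, 0, 0.004]])

```text
time: 20.6
eef_pos: [0.5, 0.2701, 0.2694]
tcp_rot: [0.488, 0.513, -0.486, 0.513]
contact_force: [-0.3, -0.6, 0.9]
opening: -0.004
```

Run:
```python
from h import *
d=shot('scene'); cr=np.clip((d['img'][60:260,400:600]/255.)**.7*255,0,255).astype(np.uint8)
cv2.imwrite('pics/c17.png',cv2.cvtColor(cv2.resize(cr,None,fx=3,fy=3),cv2.COLOR_RGB2BGR))
for kk,v in rel([.5,.206,.263],3).items(): print(kk,v)
```

```text
t 20.65
pos [0.4999 0.2704 0.2691]
y0 2.99
q [3.170e-01 3.000e-03 1.765e+00 1.000e-03 1.371e+00 2.650e-01]
travel [ 0.0061 -0.0032  0.0643]
dr [-0.0001 -0.0013 -0.0014]
F [-0.4  -0.31 -0.01]
tq [ 0.006  0.007 -0.022]
op -0.002
tilt [ 0.0014  0.0014 -1.    ]
```

View pics/c17.png

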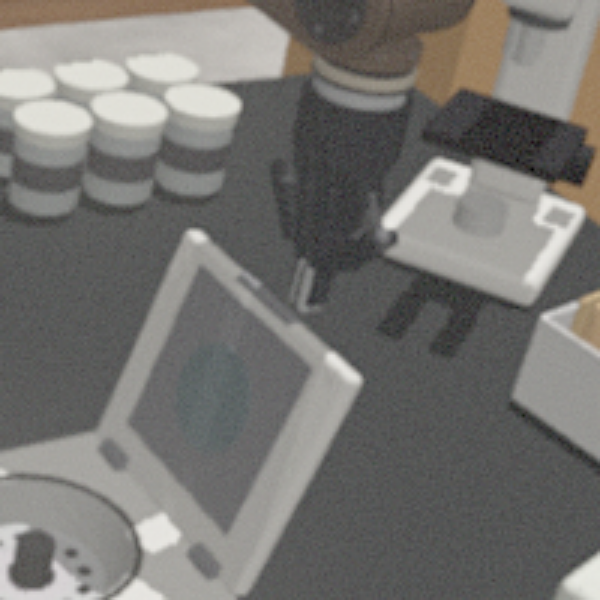

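Run:
```python
from h import *
d=shot('scene'); o,v=ray(d,[[502.7,163]]); v=v[0]
for y in (.255,.265,.28): print(o+v*(y-o[1])/v[1])
for P in ([.5,.236,.318],[.5,.252,.318],[.503,.26,.30]): print(P,proj(d,P))
C=cloud(d); k=(abs(C[...,0]-.5)<.05)&(C[...,1]>.24)&(C[...,1]<.32)&(C[...,2]>.25)&(C[...,2]<.36); vv,uu=np.nonzero(k); 
i=np.argsort(C[k][:,2])[:15]; print(np.c_[C[k][i],uu[i],vv[i]].round(3))
```

```text
[0.52363091 0.255      0.31548158]
[0.51166487 0.265      0.30645345]
[0.49371582 0.28       0.29291126]
[0.5, 0.236, 0.318] [[489.85590631 157.55332693]]
[0.5, 0.252, 0.318] [[496.03336543 156.58648334]]
[0.503, 0.26, 0.3] [[498.0793623  163.71599068]]
[[5.05e-01 2.68e-01 3.02e-01 5.02e+02 1.63e+02]
 [5.04e-01 2.80e-01 3.02e-01 5.06e+02 1.62e+02]
 [5.07e-01 2.69e-01 3.03e-01 5.03e+02 1.63e+02]
 [5.05e-01 2.76e-01 3.03e-01 5.05e+02 1.62e+02]
 [5.07e-01 2.64e-01 3.04e-01 5.01e+02 1.63e+02]
 [5.07e-01 2.62e-01 3.04e-01 5.00e+02 1.63e+02]
 [5.05e-01 2.68e-01 3.04e-01 5.02e+02 1.62e+02]
 [5.04e-01 2.61e-01 3.05e-01 4.99e+02 1.62e+02]
 [4.95e-01 2.58e-01 3.05e-01 4.96e+02 1.60e+02]
 [4.92e-01 2.60e-01 3.05e-01 4.96e+02 1.59e+02]
 [5.07e-01 2.71e-01 3.05e-01 5.04e+02 1.62e+02]
 [5.06e-01 2.62e-01 3.06e-01 5.00e+02 1.62e+02]
 [5.06e-01 2.64e-01 3.06e-01 5.01e+02 1.62e+02]
 [4.97e-01 2.59e-01 3.06e-01 4.97e+02 1.60e+02]
 [5.02e-01 2.59e-01 3.07e-01 4.98e+02 1.61e+02]]
```

play_rows(claw=[255, 255, 255, 255, 255, 255, 255], travel=[[0.002, 0, 0.01], [0.004, 0, 0.02], [0.005, 0, 0.03], [0.006, 0, 0.04], [0.006, 0, 0.05], [0.006, 0, 0.058], [0.006, 0, 0.064]], dr=[[0, 0, 0], [0, 0, 0], [0, 0, 0], [0, 0, 0], [0, 0, 0], [0, 0, 0], [0, 0, 0]])

```text
time: 21.4
eef_pos: [0.5031, 0.2057, 0.2628]
tcp_rot: [0.487, 0.513, -0.486, 0.513]
contact_force: [0.4, 2.6, 2.0]
opening: 0.002
```

Run:
```python
from h import *
d=shot('scene'); cr=np.clip((d['img'][60:260,400:600]/255.)**.7*255,0,255).astype(np.uint8)
cv2.imwrite('pics/c18.png',cv2.cvtColor(cv2.resize(cr,None,fx=3,fy=3),cv2.COLOR_RGB2BGR))
for kk,v in rel([.5,.161,.262],3).items(): print(kk,v)
```

```text
t 21.45
pos [0.5032 0.205  0.2628]
y0 2.96
q [ 0.2   -0.05   1.829 -0.     1.362  0.149]
travel [ 0.0008 -0.0054  0.0438]
dr [-0.0008  0.     -0.0008]
F [-0.66  1.18 -0.11]
tq [0.061 0.004 0.064]
op 0.001
tilt [ 8.e-04  0.e+00 -1.e+00]
```

View pics/c18.png

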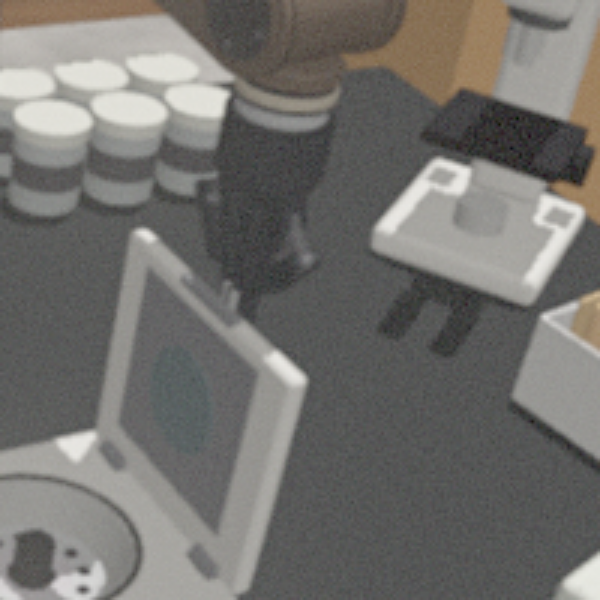

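play_rows(claw=[255, 255, 255, 255, 255, 255, 255, 255, 255, 255, 255, 255], travel=[[0, 0, 0.011], [0, 0, 0.022], [0, 0, 0.033], [0.001, 0, 0.044], [0.003, 0, 0.055], [0.006, 0, 0.065], [0.01, 0, 0.076], [0.014, 0, 0.0864], [0.019, 0, 0.096], [0.025, 0, 0.106], [0.031, 0, 0.116], [0.037, 0, 0.1245]], dr=[[0, 0, 0], [0, 0, 0], [0, 0, 0], [0, 0, 0], [0, 0, 0], [0, 0, 0], [0, 0, 0], [0, 0, 0], [0, 0, 0], [0, 0, 0], [0, 0, 0], [0, 0, 0]])

```text
time: 22.65
eef_pos: [0.5098, 0.0798, 0.2251]
tcp_rot: [0.487, 0.512, -0.487, 0.513]
contact_force: [0.5, 2.0, -0.8]
opening: 0.002
```

Run:
```python
from h import *
d=shot('scene'); cr=np.clip((d['img'][100:320,320:540]/255.)**.7*255,0,255).astype(np.uint8)
cv2.imwrite('pics/c19.png',cv2.cvtColor(cv2.resize(cr,None,fx=2.7,fy=2.7),cv2.COLOR_RGB2BGR))
for kk,v in rel([.507,.0285,.154],3).items(): print(kk,v)
```

```text
t 22.7
pos [0.5093 0.0788 0.2238]
y0 2.91
q [-4.300e-02 -8.900e-02  1.937e+00 -1.000e-03  1.294e+00 -9.300e-02]
travel [ 0.0698 -0.0048  0.05  ]
dr [-0.0016  0.0011  0.001 ]
F [-0.36 -1.18  0.14]
tq [ 0.005 -0.057 -0.032]
op -0.002
tilt [-9.0e-04 -1.2e-03 -1.0e+00]
```

View pics/c19.png

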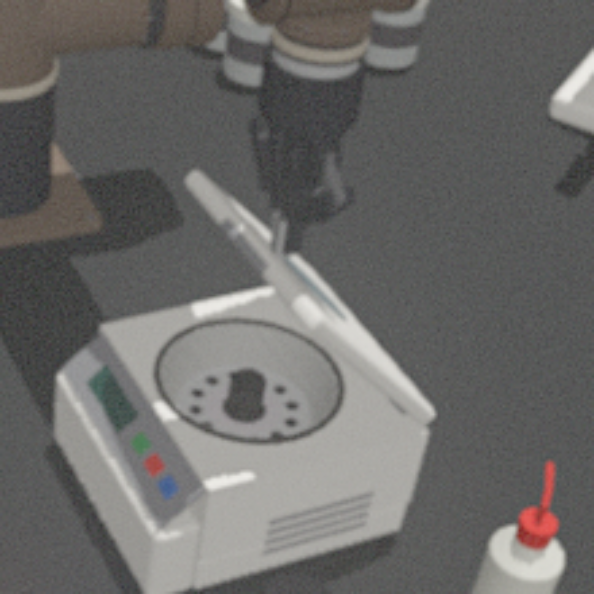

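Lid is at about 45°. Continuing the arc.

play_rows(claw=[255, 255, 255, 255, 255, 255, 255, 255, 255, 255], travel=[[0.007, 0, 0.009], [0.015, 0, 0.017], [0.022, 0, 0.023], [0.03, 0, 0.029], [0.038, 0, 0.034], [0.046, 0, 0.039], [0.054, 0, 0.043], [0.062, 0, 0.047], [0.07, 0, 0.05], [0.07, 0, 0.05]], dr=[[0, 0, 0], [0, 0, 0], [0, 0, 0], [0, 0, 0], [0, 0, 0], [0, 0, 0], [0, 0, 0], [0, 0, 0], [0, 0, 0], [0, 0, 0]])

```text
time: 23.7
eef_pos: [0.5107, 0.0286, 0.152]
tcp_rot: [0.486, 0.513, -0.488, 0.511]
contact_force: [0.3, -0.0, -0.1]
opening: -0.001
```

play_rows(claw=[255, 255, 255, 255, 255], travel=[[0.007, 0, 0.003], [0.014, 0, 0.005], [0.021, 0, 0.007], [0.028, 0, 0.008], [0.028, 0, 0.008]], dr=[[0, 0, 0], [0, 0, 0], [0, 0, 0], [0, 0, 0], [0, 0, 0]])

```text
time: 24.2
eef_pos: [0.5099, 0.0206, 0.1224]
tcp_rot: [0.486, 0.514, -0.489, 0.511]
contact_force: [-0.1, -0.3, -0.1]
opening: 0.002
```

Run:
```python
from h import *
d=shot('scene'); cr=np.clip((d['img'][100:320,320:540]/255.)**.7*255,0,255).astype(np.uint8)
cv2.imwrite('pics/c20.png',cv2.cvtColor(cv2.resize(cr,None,fx=2.7,fy=2.7),cv2.COLOR_RGB2BGR))
for kk,v in rel([.507,.0285,.111],3).items(): print(kk,v)
```

```text
t 24.25
pos [0.5101 0.0207 0.123 ]
y0 2.87
q [-1.580e-01  5.000e-03  2.039e+00 -1.000e-03  1.104e+00 -2.070e-01]
travel [ 0.012  -0.0027 -0.008 ]
dr [-0.0023 -0.      0.0065]
F [-0.34 -0.07  1.19]
tq [0.022 0.032 0.028]
op 0.004
tilt [-6.5e-03 -3.0e-04 -1.0e+00]
```

View pics/c20.png

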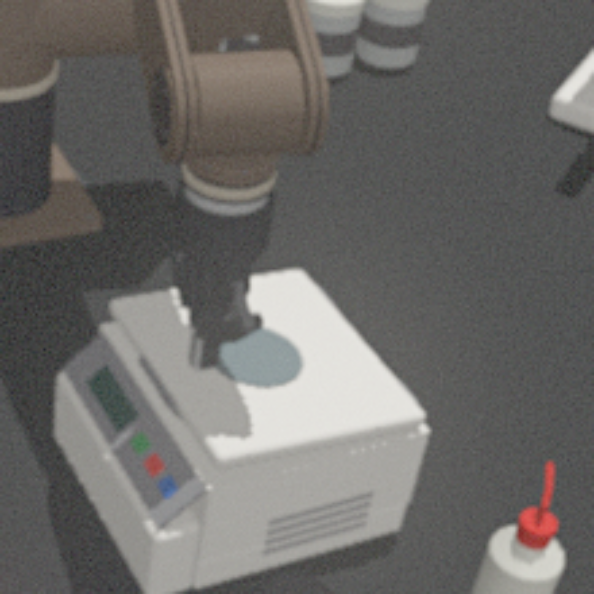

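Nearly shut. I press on slowly until firm contact.

play_rows(claw=[255, 255, 255, 255, 255, 255], travel=[[0.002, 0, 0], [0.004, 0, 0], [0.006, 0, 0], [0.008, 0, 0], [0.009, 0, 0], [0.009, 0, 0]], dr=[[0, 0, 0.006], [0, 0, 0.006], [0, 0, 0.006], [0, 0, 0.006], [0, 0, 0.006], [0, 0, 0.006]])

```text
time: 24.85
eef_pos: [0.5099, 0.0208, 0.1137]
tcp_rot: [0.487, 0.513, -0.487, 0.512]
contact_force: [0.3, -0.4, 0.4]
opening: -0.001
```

play_rows(claw=[255, 255, 255, 255], travel=[[0.001, 0, 0], [0.002, 0, 0], [0.002, 0, 0], [0.002, 0, 0]], dr=[[0, 0, 0], [0, 0, 0], [0, 0, 0], [0, 0, 0]])

```text
time: 25.25
eef_pos: [0.5098, 0.0209, 0.1116]
tcp_rot: [0.487, 0.513, -0.487, 0.512]
contact_force: [0.1, -0.9, 0.6]
opening: -0.002
```

play_rows(claw=[255, 255, 255, 255], travel=[[0.001, 0, 0], [0.002, 0, 0], [0.002, 0, 0], [0.002, 0, 0]], dr=[[0, 0, 0], [0, 0, 0], [0, 0, 0], [0, 0, 0]])

```text
time: 25.65
eef_pos: [0.5099, 0.0209, 0.111]
tcp_rot: [0.487, 0.513, -0.488, 0.512]
contact_force: [-4.2, -0.1, 6.4]
opening: -0.003
```

play_rows(claw=[255, 255, 255, 255], travel=[[0.001, 0, 0], [0.0015, 0, 0], [0.0015, 0, 0], [0.0015, 0, 0]], dr=[[0, 0, 0], [0, 0, 0], [0, 0, 0], [0, 0, 0]])

```text
time: 26.05
eef_pos: [0.5099, 0.0209, 0.111]
tcp_rot: [0.487, 0.513, -0.488, 0.512]
contact_force: [-3.8, 0.5, 8.7]
opening: -0.0
```

Run:
```python
from h import *
for kk,v in rel([.507,.0285,.111],3).items(): print(kk,v)
d=shot('scene'); C=cloud(d); im=d['img']
k=(im.min(2)>110)&(C[...,2]>.11)&(C[...,2]<.2)&(abs(C[...,0]-.505)<.14)&(C[...,1]>-.05)&(C[...,1]<.2); P=C[k]
A=np.c_[P[:,:2],np.ones(len(P))]; print(np.linalg.lstsq(A,P[:,2],rcond=None)[0])
for y in np.arange(-.02,.2,.02):
    q=P[abs(P[:,1]-y)<.01]; print(round(y,2),len(q),np.median(q[:,2]) if len(q) else '')
```

```text
t 26.05
pos [0.5099 0.0209 0.111 ]
y0 2.89
q [-0.158  0.017  2.051 -0.     1.076 -0.209]
travel [-0.     -0.0025 -0.0078]
dr [-0.0019 -0.0005  0.0023]
F [-3.85  0.51  8.7 ]
tq [0.054 0.75  0.036]
op -0.0
tilt [-2.3e-03  4.0e-04 -1.0e+00]
[-0.05689894  0.01522781  0.16983908]
-0.02 618 0.1377158314742294
0.0 665 0.1436849208733132
0.02 550 0.14354214891553385
0.04 383 0.1434433592540567
0.06 415 0.1436980747697788
0.08 417 0.14391696081635064
0.1 509 0.1438874740594951
0.12 577 0.1437017791390568
0.14 577 0.14373926178945895
0.16 556 0.1438675862541714
0.18 202 0.1415507444646596
```

Firm contact at 8.7 N, and the lid top is flat at z = 0.1437 (expected 0.143). Retreating and checking.

play_rows(claw=[255, 255, 255, 255, 255, 255, 255, 255, 255], travel=[[-0.005, 0, 0], [-0.02, 0, 0], [-0.05, 0, 0], [-0.09, 0, 0], [-0.13, 0, 0], [-0.17, 0, 0], [-0.2, 0, 0], [-0.2, 0, 0], [-0.2, 0, 0]], dr=[[0, 0, 0], [0, 0, 0], [0, 0, 0], [0, 0, 0], [0, 0, 0], [0, 0, 0], [0, 0, 0], [0, 0, 0], [0, 0, 0]])

```text
time: 27.0
eef_pos: [0.5106, 0.0208, 0.3122]
tcp_rot: [0.487, 0.512, -0.487, 0.512]
contact_force: [-0.5, -0.6, -1.4]
opening: -0.0
```

Run:
```python
from h import *
d=shot('scene','s21.png'); C=cloud(d); im=d['img']
k=(im.min(2)>110)&(C[...,2]>.11)&(C[...,2]<.2)&(abs(C[...,0]-.505)<.09)&(C[...,1]>-.0)&(C[...,1]<.17); P=C[k]
for y in np.arange(0,.18,.04):
    q=P[abs(P[:,1]-y)<.01]; print(round(y,2),len(q),np.median(q[:,2]) if len(q) else '')
s=ctrl.get_state(); print(s['time'],s['eef_pos'],s['contact_force'])
```

```text
0.0 224 0.14392995330960467
0.04 434 0.1441993396966072
0.08 427 0.1445179084683479
0.12 413 0.14419771693206263
0.16 413 0.14403365214593455
27.05 [0.50998703 0.02088344 0.31053704] [ 0.16790103  0.1055516  -0.58496348]
```

View pics/s21.png

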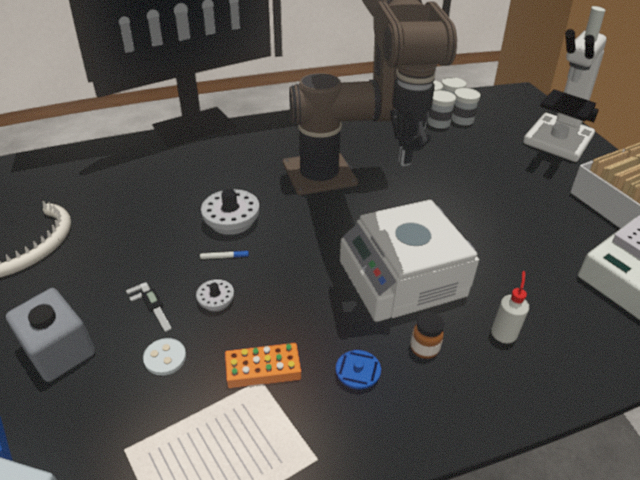

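The picture shows the lid flat and shut, centred near (415,240). The gripper is clear above it at (405,160), and the other things on the bench have not moved. Handing in.

```bash
python3 -c "
from plant import ctrl
print(ctrl.sign_off())"
```

```text
the job is handed in; nothing more can be done
None
```

The middle-sized rotor is on the drive and fully home, the lid is shut, and the job was handed in at about 27 s.

- **Rotor:** I lowered it onto the key with about 6 N, turned it about 6°, and it dropped 6.9 mm (the key is 7 mm high). The final press was about 10 N. After I let go, depth readings put its top at about 0.09 m and the knob top at about 0.125 m, as they should be when home.
- **Lid:** I pushed it over from its outer side until it stopped at about 9 N. It then read flat at z ≈ 0.144 m along its length, against an expected 0.143 m, and stayed there after I backed off.
- **Bystanders:** they look unmoved in the last scene picture, with the gripper clear of everything; I judged this by eye only.

One check disagreed with the description. In the camera depth the fingertips sat about 32–35 mm behind the reported TCP, not at it. I set the grasp and lid heights from the measured tips instead, and every contact height then came out as predicted.

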